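# Hang a drilled coupon on the bent drying rail

### The arm

A 6-joint arm with a two-finger parallel gripper is mounted at the origin on a cart in front of the work surface, level with it; the furniture and walls round the work are solid. World frame = base frame: x ahead of the robot, y to its left, z up, the work surface at z = 0. Lengths are in m, angles in rad, forces in N, time in s.
With the tool pointing down it reaches from about 0.35 to 0.85 m from the base axis. Payload 8.1 kg.
Tool frame: the origin (TCP) lies on the mounting face of the last link; the fingertips stand 186 mm ahead of it and the grasp point (between the pads) lies 167 mm ahead of it; y points along the fingers, x is the direction in which the jaws open and shut, and the axes are right-handed (so a half turn about y gives the same grasp; the last joint's range is limited). The gripper opens to 93 mm and grips with 3 to 60 N. Pads are 15 mm wide; open, the fingers measure 128 mm over their backs; the gripper's body (75 mm by 188 mm) begins 65 mm behind the grasp point.
Start: joints at [-1.25, 0.13, 1.488, -0, 1.523, -0.085], TCP at [0.237, -0.551, 0.405] pointing down, gripper open.
Joint ranges: [-2.96, 2.96], [-0.89, 2.26], [0.02, 2.5], [-1.34, 4.48], [0, 2.73], [-2.66, 2.66]. Speed limits (rad/s): [2.39, 2.39, 2.79, 3.14, 3.14, 3.14].

### API

Orientations are given as a rotation vector (axis times angle).
In Python, from plant import robot, imaging gives the robot as it stands.
- The arm moves only by the shell command python3 -m inch 'ROWS' [OPENING] [FORCE]. ROWS is JSON, a list of rows, each an object of numbers: "x", "y", "z": the shift along the tool's x, y, z in mm; "twist": the turn about the tool's y in rad. In form: [{"x": .., "y": .., "z": .., "twist": ..}, ...]. A call has 1 to 12 rows; each row shifts and turns the commanded pose from where the row before left it, along the tool's axes as they then stand; what a row does not reach is not made up. A row lasts 1/10 s, in which the tool goes at most 50 mm and 8.59 degrees, less where a joint would pass 70% of its speed; a pose out of reach is approached as far as the arm can. A call with a gripper value outside its range is refused whole. OPENING is the gripper command: -1 is shut, 1 is fully open, values between are in proportion, set as the call begins (- or left out, the last holds). The fingers move at their own pace and stop on an object; FORCE is the grip in N (left out, the last holds). Time passes only in rows, so rows that do not move let the fingers close. It gives the time, the measured TCP pose, the force and the opening at its end, in the units of the state.
- robot.read_state(): the state, without advancing time (a new reading comes with each control period).
- imaging.read_camera(name): name is "scene" or "side" or "wrist"; returns a dict with "color" (384x512x3 uint8, red, green, blue), "depth" (384x512 float32, m along the optical axis (not along the pixel's ray), 0 where there is no reading), "fx", "fy", "cx", "cy" (pixels), "k1" (the pictures are not rectified: a ray, as slopes to the right and down, at radius r is drawn at 1 + k1 r^2 times it, then the intrinsics apply), "rvec" (rotation vector, rad) and "tvec" (3), from world to camera coordinates, as OpenCV has them; the wrist camera has in their place "tool_from_camera" (4x4, takes a point from camera to tool coordinates, whose origin is the TCP and whose axes are the tool frame's). Camera axes: x right, y down, z forward; pixel columns grow to the right and rows downward; lengths in m; the calibration is good to about 2 mm. A picture is of the moment at which its call begins: read the wrist's pose just before it.
- robot.close_job(): hands the job in, once; it reports no verdict.
The state is a dict: "t": time; "q": joint angles; "dq": joint speeds; "joint_torque": joint torques, N m; "tool_pos": TCP position; "orientation": TCP orientation; "force": force on the tool from outside, world axes, zero at the start; "wrist_torque": the same for the moment, N m; "opening": finger opening in m.
Only numpy, scipy, OpenCV 4.12 (cv2) and the standard library are available. Lean on these libraries where they do the work, as an engineer would, in place of code of your own. Each camera call takes 0.05 s, during which the arm holds its last target.

### The job

Take the drilled metal coupon out of the slotted white rack and hang it on the drying rail: feel its hole onto the open end of the hand-bent rail, slide it round the bend and along the back leg until it just touches the red rubber stop ring, and leave it hanging there. Use only light finger pressure, giving way where it binds, so that the finish is not scratched and the ring stays put, and leave the undrilled coupon and the two that already hang there alone.

Things in the scene. Friction and masses are not known exactly. Their poses are not given: they have to be found in the camera images.
- coupon: drilled coupon to be hung: bare metal 14 x 40 x 90 mm plate (x, y, z), 0.12 to 0.19 kg, green stripe below the hole, a 15.8 mm hole through its thickness. It stands upright in one of the rack's two places, with 1.3 mm play. Origin: centre of its lower edge; z up its length, x along its thickness and the hole (both ways round are equal). Above the hole 25 mm of plain plate to grip, thickness between the fingers.
- coupon_hole (a point): centre of the coupon's hole, 56 mm above its lower edge and 34 mm below its top edge, mid-thickness; axes as the coupon's
- stand: fixed drying stand: steel drip tray 110 x 215 x 17 mm, post, and a round 14 mm steel rail with its axis level, 120 mm above the bench; nothing of it reaches above 134 mm. Origin: on the bench under the rail's back leg. In its axes the back leg lies along x = 0 from y = +45 mm (end of the bend) to a block on the post at y = -119 mm. A coupon hanging at rest has its hole centre 0.9 mm below the rail's axis.
- rail_bend (a point): drawing centre of the rail's one bend (40 mm radius, 90 degrees), at (-40, 45, 120) mm in the stand; axes as the stand's. Drawn front leg: from 40 mm to its +y along -x, 75 mm to the open end, the last 24 mm tapered to a blunt 3 mm point. Hand-bent and hand-clamped, its open end is really up to 8.5 mm beside and 7.5 mm above or below the drawing, fading evenly to nothing at the bend.
- ring_face (a point): centre of the face, towards the bend (+y), of the red rubber stop ring on the back leg; on the rail's axis, axes as the stand's. It lies within 15 mm of the stand's y = 0. Ring: 23 mm diameter, 10 mm long, behind this face; held by its own grip, it slips along the rail when pushed with over about 7 N. When the coupon touches it, the coupon's hole centre is 7 mm in +y from here.
- rack: fixed white plastic rack with two places for upright coupons, 27.5 mm to either side of its centre along its x; floor 8 mm above the bench, finger-like walls up to 33 mm. Origin: on the bench under its centre; coupons stand in it with their x along its x
- blank: undrilled coupon, 14 x 40 x 90 mm plate (x, y, z), blue stripe, no hole, in the rack's other place; stays there. Origin: centre of its lower edge
- hung_a: drilled coupon with yellow stripe hanging loose on the back leg beyond the ring, 14 x 40 x 90 mm plate (x, y, z) with its x along the rail, about 69 mm to -y of the stand's origin; top edge 153 mm above the bench. Origin: centre of its lower edge
- hung_b: the second, equal coupon with yellow stripe, hanging 29 mm farther towards the post. Origin: centre of its lower edge
There are look-alikes about, which are no part of the job. What is shaped like the coupon but turquoise is not meant.

How it is judged:
On the way, in this order (a step that is already met when the one before it is completed fails the run):
1. the coupon is threaded on the front leg, the rail's nose through its hole (x of coupon_hole in the frame of stand between -0.105 and -0.05 m and y of coupon_hole in the frame of stand between 0.071 and 0.099 m and z of coupon_hole in the frame of stand between 0.108 and 0.132 m and angle between the x axis of coupon and the x axis of stand, either way round below 0.4 rad), for 0.1 s.
2. the coupon has been slid round the bend onto the back leg (x of coupon_hole in the frame of stand between -0.004 and 0.004 m and y of coupon_hole in the frame of stand between -0.03 and 0.044 m and z of coupon_hole in the frame of stand between 0.116 and 0.124 m and angle between the x axis of coupon and the y axis of stand, either way round below 0.4 rad), for 0.1 s.
At the end, for the whole second after the job is handed in: The drilled coupon hangs free and still on the back leg, upright within 0.15 rad, its face within 3 mm of the red ring's face; the ring is within 4 mm, and the undrilled and the two hung coupons within 10 mm, of where they started (y of coupon_hole in the frame of ring_face between 0.0055 and 0.01 m and x of coupon_hole in the frame of ring_face between -0.004 and 0.004 m and z of coupon_hole in the frame of ring_face between -0.004 and 0.003 m and angle between coupon's own z axis and vertical below 0.15 rad and angle between the x axis of coupon and the y axis of stand, either way round below 0.3 rad and linear speed of coupon below 0.01 m/s and distance of ring_face from where it was at the start of the episode below 0.004 m and distance of each of blank, hung_a, hung_b from where it was at the start of the episode below 0.01 m); the robot touches nothing.
It fails at once if the coupon is forced: it presses on the rail, the ring or another part of the stand with more than 8 N (contact force between coupon and stand above 8 N).
It fails at once if the stop ring is pushed more than 4 mm along the rail (distance of ring_face from where it was at the start of the episode above 0.004 m).
It fails at once if the undrilled coupon is moved more than 10 mm (distance of blank from where it was at the start of the episode above 0.01 m).
It fails at once if a coupon that already hangs on the rail is moved more than 10 mm (distance of any of hung_a, hung_b from where it was at the start of the episode above 0.01 m).
It also fails if it takes over 72 s, if anything falls off the work surface, if the arm or the gripper's body presses on something with over 40 N, if the wrist force passes 120 N, or if a joint passes its speed limit or range.

## Working session

There is one attempt and no reset: what is moved stays moved. The work goes in short steps, Python scripts to look and compute and a shell command to move; the robot and the scene stay as the last step left them, time stands still between calls to the robot, and variables do not carry over. Pictures are saved under pics/ and viewed, and the job is handed in when it is done.

```bash
ls; mkdir -p pics
cat > h.py <<'E'
import numpy as np, cv2
from scipy.spatial.transform import Rotation as R
from plant import robot, imaging
def grab(n):
    s=robot.read_state(); c=imaging.read_camera(n); c['state']=s; return c
def T_wc(c):
    """world_from_camera"""
    T=np.eye(4)
    if 'tool_from_camera' in c:
        s=c['state'];T[:3,:3]=R.from_rotvec(s['orientation']).as_matrix();T[:3,3]=s['tool_pos'];return T@np.array(c['tool_from_camera'])
    M=R.from_rotvec(np.array(c['rvec']).ravel()).as_matrix()
    T[:3,:3]=M.T;T[:3,3]=-M.T@np.array(c['tvec']).ravel();return T
def K(c): return np.array([[c['fx'],0,c['cx']],[0,c['fy'],c['cy']],[0,0,1]]),np.array([c['k1'],0,0,0,0],float)
def rays(c,uv):
    k,d=K(c);p=cv2.undistortPoints(np.array(uv,float).reshape(-1,1,2),k,d).reshape(-1,2)
    return np.c_[p,np.ones(len(p))]
def onplane(c,uv,z):
    T=T_wc(c);r=rays(c,uv)@T[:3,:3].T;o=T[:3,3];return o+r*((z-o[2])/r[:,2])[:,None]
def cloud(c):
    h,w=c['depth'].shape;u,v=np.meshgrid(np.arange(w),np.arange(h))
    r=rays(c,np.c_[u.ravel(),v.ravel()])*c['depth'].reshape(-1,1);T=T_wc(c)
    P=r@T[:3,:3].T+T[:3,3];P[c['depth'].ravel()<=0]=np.nan
    return P.reshape(h,w,3)
def proj(c,P):
    T=np.linalg.inv(T_wc(c));q=np.atleast_2d(P)@T[:3,:3].T+T[:3,3];k,d=K(c)
    return cv2.projectPoints(q.reshape(-1,1,3),np.zeros(3),np.zeros(3),k,d)[0].reshape(-1,2)
def save(c,name,box=None,sc=1):
    im=c['color'][:,:,::-1]
    if box: im=im[box[1]:box[3],box[0]:box[2]]
    cv2.imwrite('pics/'+name,cv2.resize(im,None,fx=sc,fy=sc,interpolation=cv2.INTER_CUBIC))
E
python3 - <<'E'
from h import *
import pickle
print(robot.read_state())
for n in ['scene','side','wrist']:
    c=grab(n);save(c,n+'0.png',sc=1.5);pickle.dump(c,open(n+'0.pkl','wb'))
    print(n,{k:v for k,v in c.items() if k not in('color','depth','state')}, T_wc(c)[:3,3].round(3))
E
```

```text
pics
{'t': 0.0, 'q': array([-1.25038206e+00,  1.31129119e-01,  1.48928210e+00,  1.06492383e-05,
        1.52298909e+00, -8.53936498e-02]), 'dq': array([ 0.00018217, -0.0027164 ,  0.00108688,  0.00016494, -0.00042352,
       -0.00072607]), 'joint_torque': array([ 1.25812967e-03, -5.59845042e+01, -4.91754591e+01,  7.69242737e-02,
        3.55352042e-02, -2.01586627e-04]), 'tool_pos': array([ 0.23680953, -0.55103888,  0.40370473]), 'orientation': array([-1.37312881,  0.90630762, -0.90398323]), 'force': array([-0.11413666,  0.0496148 ,  0.42510177]), 'wrist_torque': array([ 0.00416078, -0.03432034, -0.05267904]), 'opening': 0.09310428157042898}
scene {'fx': 347.35576543298055, 'fy': 347.35576543298055, 'cx': 254.33497892853262, 'cy': 195.3775009400533, 'k1': 0.013560944097369215, 'rvec': array([ 1.9397611 , -0.8530467 ,  0.50817229]), 'tvec': array([-0.48110345,  0.22745098,  0.63235581])} [-0.004 -0.652  0.509]
side {'fx': 373.8330981167915, 'fy': 373.8330981167915, 'cx': 255.14368038106855, 'cy': 198.69247768631985, 'k1': 0.018009195350839412, 'rvec': array([ 2.15182647, -1.69902188,  0.40430622]), 'tvec': array([-0.268606  ,  0.4875117 ,  0.70314301])} [ 0.175 -0.237  0.847]
wrist {'fx': 300.24775786814047, 'fy': 300.24775786814047, 'cx': 252.70693633554743, 'cy': 188.07425999276057, 'k1': -0.006608294496915997, 'tool_from_camera': array([[ 9.99998599e-01, -1.27541650e-03,  1.08430322e-03,
        -1.11062649e-04],
       [-1.41004129e-03, -2.92605256e-01,  9.56232281e-01,
         2.02593709e-02],
       [-9.02321611e-04, -9.56232470e-01, -2.92606645e-01,
         8.25838544e-02],
       [ 0.00000000e+00,  0.00000000e+00,  0.00000000e+00,
         1.00000000e+00]])} [ 0.313 -0.518  0.384]
```

View pics/scene0.png

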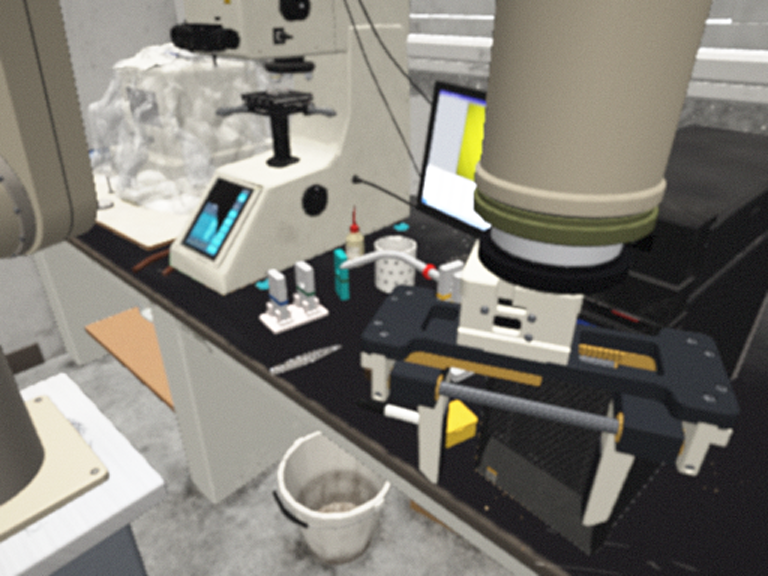

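View pics/side0.png

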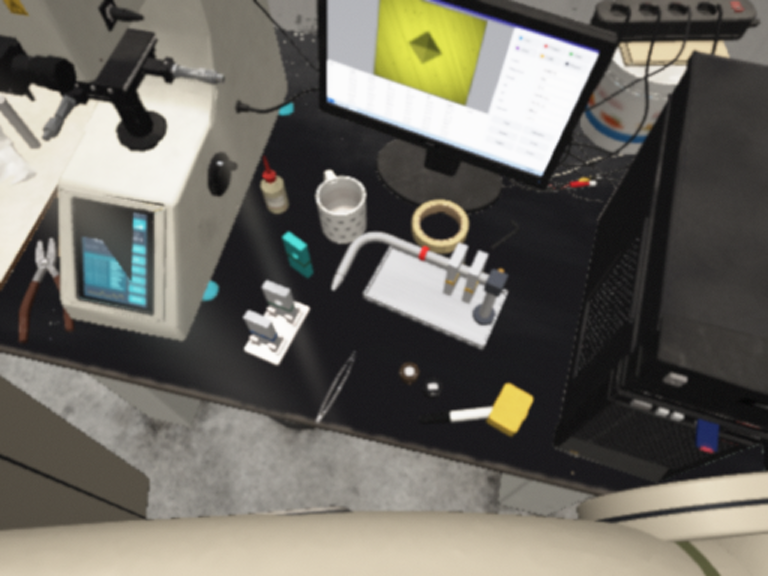

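View pics/wrist0.png

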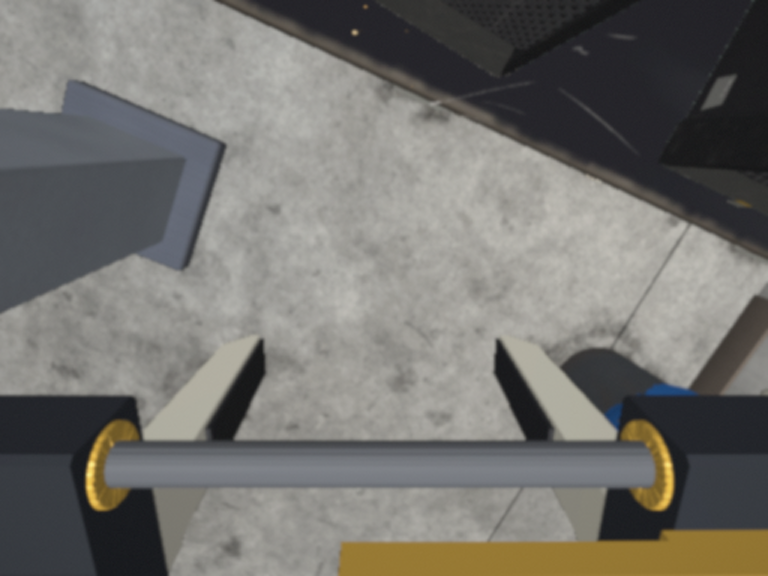

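Run:
```python
from h import *
import pickle
c=pickle.load(open('side0.pkl','rb'));save(c,'s1.png',(150,130,350,250),4)
P=cloud(c)
for u,v in [(185,195),(175,215),(195,165),(225,190),(240,158),(282,168),(330,190)]: print(u,v,P[v,u].round(3))
print(onplane(c,[(186,190),(175,213)],.098).round(4))
s=pickle.load(open('scene0.pkl','rb'));save(s,'s2.png',(160,130,320,250),5)
```

```text
185 195 [0.518 0.01  0.099]
175 215 [0.465 0.015 0.101]
195 165 [0.609 0.018 0.082]
225 190 [ 0.538 -0.08   0.126]
240 158 [ 0.622 -0.092  0.131]
282 168 [ 0.619 -0.191  0.131]
330 190 [ 0.584 -0.303  0.136]
[[0.5309 0.0123 0.098 ]
 [0.4704 0.0178 0.098 ]]
```

View pics/s1.png

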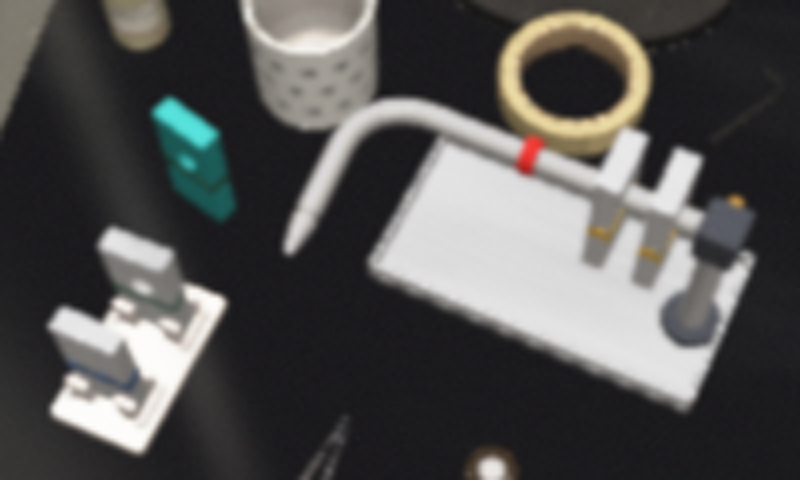

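View pics/s2.png

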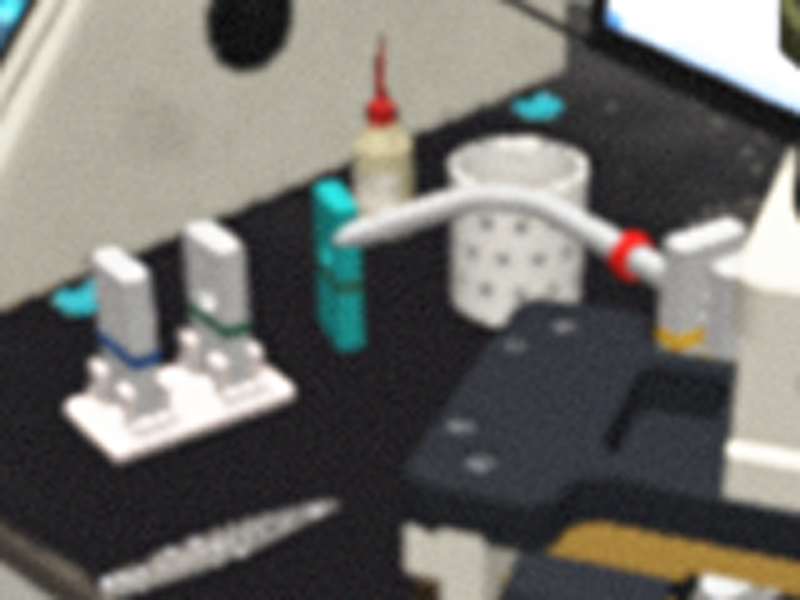

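Run:
```python
from h import *
import pickle
s=robot.read_state();print(R.from_rotvec(s['orientation']).as_matrix().round(3))
c=pickle.load(open('side0.pkl','rb'));P=cloud(c)
# height map summary of tall things in area x .35-.85, y -.4..0.2
Q=P.reshape(-1,3);Q=Q[np.isfinite(Q[:,0])]
for x in np.arange(.35,.95,.05):
    row=[]
    for y in np.arange(.25,-.5,-.05):
        m=(abs(Q[:,0]-x)<.025)&(abs(Q[:,1]-y)<.025);row.append('%4d'%(1000*np.percentile(Q[m,2],99)) if m.sum()>3 else '  --')
    print('%.2f'%x,' '.join(row))
# red ring
im=c['color'].astype(int);m=(im[...,0]>150)&(im[...,1]<90)&(im[...,2]<90)
m[:, :230]=0;m[:150]=0;m[200:]=0
ys,xs=np.nonzero(m);print(xs.mean(),ys.mean(),len(xs),np.nanmedian(P[m],0))
# rail points: bright, z .105-.135
b=(im.sum(2)>300)&(P[...,2]>.108)&(P[...,2]<.14)&(P[...,0]>.5)&(P[...,1]<-.06)&(P[...,1]>-.2)
ys,xs=np.nonzero(b);o=np.argsort(xs)
for i in o[::25]: print(xs[i],ys[i],P[ys[i],xs[i]].round(3))
```

```text
[[ 0.395 -0.     0.919]
 [-0.919  0.001  0.395]
 [-0.001 -1.     0.   ]]
0.35    4    4    5    5    5    5    4   10    4    4    5    5    5    4    3
0.40    5    5    5    5    5    5    5   11    5    5   18   18   31   29  379
0.45  105  105  100    4  101  101    5   10    5   23   21   19   33   32  378
0.50  449  473  468    5  101  102    5    6    5   22    5    5   31    6  367
0.55  481  518  516    5  101  101  128  132   19   19   20   20    5    5  367
0.60  335  208  498    5   93   94    5  131  127  133  156  155   19    5  367
0.65  351  351  465  187   93    7    6  131  130  131  156   14   20    5  367
0.70  351  351  430  338    6   93   93   17   29   30   28    5    5    5  368
0.75  350  350  241  130    5   92   93    5   29    5   29    8    7    4  367
0.80  346  353  350  171    6   81    5   14   27   29   28   26  138    5  367
0.85   --   --  325  309    5  102  125  197  275  358  358  356  353  351  366
0.90   --   --  288  296  301  308  321  334  350  360  359  354  350   16   16
281.90909090909093 167.9090909090909 33 [ 0.61759456 -0.19003552  0
[... 562 characters left out ...]
]
264 83 [ 0.871 -0.092  0.116]
266 162 [ 0.627 -0.152  0.129]
267 162 [ 0.627 -0.154  0.129]
269 166 [ 0.623 -0.16   0.121]
270 165 [ 0.624 -0.162  0.125]
272 80 [ 0.87  -0.113  0.131]
274 86 [ 0.868 -0.119  0.114]
275 168 [ 0.618 -0.175  0.125]
277 165 [ 0.626 -0.178  0.127]
278 166 [ 0.623 -0.181  0.129]
280 83 [ 0.867 -0.134  0.129]
281 86 [ 0.865 -0.138  0.122]
283 169 [ 0.615 -0.193  0.133]
284 169 [ 0.619 -0.195  0.128]
285 87 [ 0.862 -0.149  0.124]
287 85 [ 0.862 -0.153  0.131]
290 93 [ 0.858 -0.164  0.11 ]
292 86 [ 0.863 -0.166  0.13 ]
294 89 [ 0.859 -0.173  0.125]
297 86 [ 0.859 -0.179  0.137]
299 94 [ 0.854 -0.187  0.116]
302 96 [ 0.853 -0.196  0.112]
304 89 [ 0.856 -0.198  0.135]
```

Run:
```python
from h import *
import pickle
for n in ['side','scene']:
    c=pickle.load(open(n+'0.pkl','rb'));P=cloud(c)
    Q=P.reshape(-1,3);Q=Q[np.isfinite(Q[:,0])]
    for x in np.arange(.38,.8,.03):
        r=[]
        for z in (.02,.12,.2,.25,.3,.4):
            m=(abs(Q[:,0]-x)<.02)&(Q[:,2]>z)&(Q[:,2]<.6)&(Q[:,1]>.06)&(Q[:,1]<.4)
            r.append(round(float(Q[m,1].min()),3) if m.sum()>3 else None)
        print(n,'%.2f'%x,r)
```

```text
side 0.38 [None, None, None, None, None, None]
side 0.41 [None, None, None, None, None, None]
side 0.44 [0.15, None, None, None, None, None]
side 0.47 [0.15, 0.172, None, None, None, None]
side 0.50 [0.15, 0.153, 0.165, 0.165, 0.165, 0.165]
side 0.53 [0.149, 0.154, 0.165, 0.165, 0.165, 0.165]
side 0.56 [0.151, 0.154, 0.162, 0.163, 0.163, 0.163]
side 0.59 [0.152, 0.154, 0.159, 0.163, 0.163, 0.163]
side 0.62 [0.13, 0.13, 0.13, 0.13, 0.13, 0.13]
side 0.65 [0.114, 0.114, 0.142, 0.142, 0.142, 0.142]
side 0.68 [0.101, 0.101, 0.101, 0.101, 0.101, 0.166]
side 0.71 [0.078, 0.101, 0.101, 0.101, 0.101, None]
side 0.74 [0.078, 0.095, 0.161, 0.202, 0.202, None]
side 0.77 [0.093, 0.153, 0.161, 0.164, 0.191, None]
side 0.80 [0.107, 0.107, 0.161, 0.163, 0.164, None]
scene 0.38 [None, None, None, None, None, None]
scene 0.41 [0.238, None, None, None, None, None]
scene 0.44 [0.147, None, None, None, None, None]
scene 0.47 [0.147, 0.169, 0.246, 0.246, 0.246, 0.246]
scene 0.50 [0.146, 0.152, 0.165, 0.165, 0.165, 0.165]
scene 0.53 [0.145, 0.152, 0.165, 0.165, 0.165, 0.165]
scene 0.56 [0.149, 0.152, 0.161, 0.161, 0.161, 0.161]
scene 0.59 [0.148, 0.152, 0.157, 0.161, 0.161, 0.161]
scene 0.62 [0.128, 0.128, 0.128, 0.128, 0.128, 0.128]
scene 0.65 [0.111, 0.111, 0.133, 0.133, 0.133, 0.133]
scene 0.68 [0.099, 0.099, 0.099, 0.099, 0.099, 0.134]
scene 0.71 [0.079, 0.1, 0.1, 0.1, 0.1, 0.164]
scene 0.74 [0.078, 0.095, 0.157, 0.164, 0.164, 0.164]
scene 0.77 [0.138, 0.138, 0.138, 0.138, 0.138, 0.138]
scene 0.80 [0.102, 0.102, 0.131, 0.131, 0.131, 0.131]
```

```bash
python3 -m inch '[{"x":-35,"y":-10,"z":20},{"x":-35,"y":-10,"z":25},{"x":-35,"y":-10,"z":25},{"x":-35,"y":-10,"z":25},{"x":-35,"y":-10,"z":25},{"x":-35,"z":25},{"twist":-0.14},{"twist":-0.14},{"twist":-0.14},{"twist":-0.14},{"twist":-0.14},{"twist":-0.14}]'; python3 -m inch '[{"twist":-0.12},{"twist":-0.12},{}]' -0.1
python3 - <<'E'
from h import *
s=robot.read_state();print(R.from_rotvec(s['orientation']).as_matrix().round(3),s['q'].round(3),s['tool_pos'])
E
```

```text
[[ 0.395 -0.     0.919]
 [-0.919  0.001  0.395]
 [-0.001 -1.     0.   ]] [-1.25   0.131  1.489  0.     1.523 -0.085] [ 0.23684704 -0.55109313  0.40392318]$[0]: bad value
$[0]: bad value
```

```bash
python3 -m inch '[{"x":-35,"y":-10,"z":20,"twist":0}]'; python3 -m inch '[{"x":-35.0,"y":-10.0,"z":20.0,"twist":0.0}]'
```

```text
t: 0.25
tool_pos: [0.2405, -0.5127, 0.4105]
orientation: [-1.37, 0.911, -0.902]
force: [0.2, 1.2, 0.8]
opening: 0.093
t: 0.35
tool_pos: [0.2457, -0.4706, 0.423]
orientation: [-1.372, 0.908, -0.904]
force: [0.7, 0.2, 0.6]
opening: 0.0927
```

All four keys are needed.

```bash
python3 -m inch '[{"x":-35,"y":-10,"z":25,"twist":0},{"x":-35,"y":-10,"z":25,"twist":0},{"x":-35,"y":-10,"z":25,"twist":0},{"x":-35,"y":0,"z":25,"twist":0},{"x":0,"y":0,"z":0,"twist":-0.14},{"x":0,"y":0,"z":0,"twist":-0.14},{"x":0,"y":0,"z":0,"twist":-0.14},{"x":0,"y":0,"z":0,"twist":-0.14},{"x":0,"y":0,"z":0,"twist":-0.14},{"x":0,"y":0,"z":0,"twist":-0.14},{"x":0,"y":0,"z":0,"twist":-0.14},{"x":0,"y":0,"z":0,"twist":-0.1}]' -0.1
python3 - <<'E'
from h import *
s=robot.read_state();print(R.from_rotvec(s['orientation']).as_matrix().round(3),s['q'].round(3),s['tool_pos'])
E
```

```text
t: 1.55
tool_pos: [0.2826, -0.303, 0.4545]
orientation: [-1.57, 0.063, -0.062]
force: [0.7, -0.2, -0.1]
opening: 0.042
[[ 0.997 -0.     0.079]
 [-0.079  0.     0.997]
 [-0.    -1.     0.   ]] [-0.944 -0.405  1.886  0.     1.661 -0.865] [ 0.28255504 -0.3029656   0.45448817]
```

```bash
python3 -m inch '[{"x":31,"y":8,"z":34,"twist":0},{"x":31,"y":8,"z":34,"twist":0},{"x":31,"y":8,"z":34,"twist":0},{"x":31,"y":8,"z":34,"twist":0},{"x":31,"y":8,"z":34,"twist":0},{"x":31,"y":8,"z":34,"twist":0},{"x":31,"y":8,"z":34,"twist":0},{"x":0,"y":0,"z":0,"twist":0},{"x":0,"y":0,"z":0,"twist":0},{"x":0,"y":0,"z":0,"twist":0}]'
python3 - <<'E'
from h import *
import pickle
c=grab('wrist');save(c,'w1.png',sc=1.56);pickle.dump(c,open('w1.pkl','wb'))
s=c['state'];print(s['q'].round(3),s['tool_pos'],s['orientation'])
for n in ['side','scene']:
    c=grab(n);pickle.dump(c,open(n+'1.pkl','wb'));save(c,n+'1.png',sc=1.5)
E
```

```text
t: 2.55
tool_pos: [0.5186, -0.0849, 0.3988]
orientation: [-1.57, 0.067, -0.067]
force: [-1.0, 0.1, -0.1]
opening: 0.0416
[-0.26  -0.069  1.702 -0.     1.508 -0.174] [ 0.5186092  -0.08485079  0.39878979] [-1.57008196  0.06730208 -0.06669809]
```

View pics/w1.png

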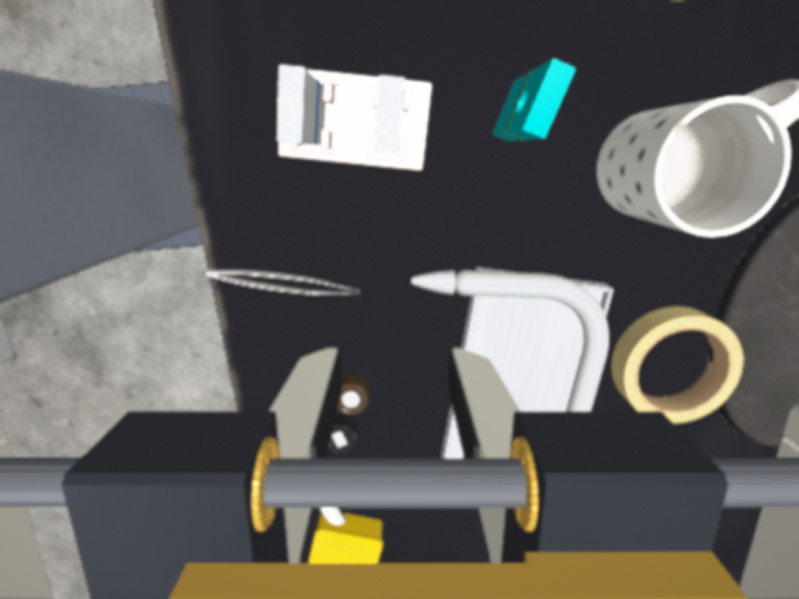

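Run:
```python
from h import *
import pickle
c=pickle.load(open('w1.pkl','rb'));save(c,'w1a.png',(170,35,290,115),6);save(c,'w1b.png',(255,160,395,265),5)
P=cloud(c)
for u,v in [(250,75),(190,65),(270,181),(300,182),(340,182),(372,200),(385,230)]: print(u,v,P[v,u].round(4))
```

```text
250 75 [0.5255 0.0146 0.0974]
190 65 [0.4743 0.0272 0.0984]
270 181 [ 0.5352 -0.0753  0.1258]
300 182 [ 0.5607 -0.0772  0.1301]
340 182 [ 0.5957 -0.0808  0.1279]
372 200 [ 0.6247 -0.1006  0.1261]
385 230 [ 0.6369 -0.1304  0.1275]
```

View pics/w1a.png

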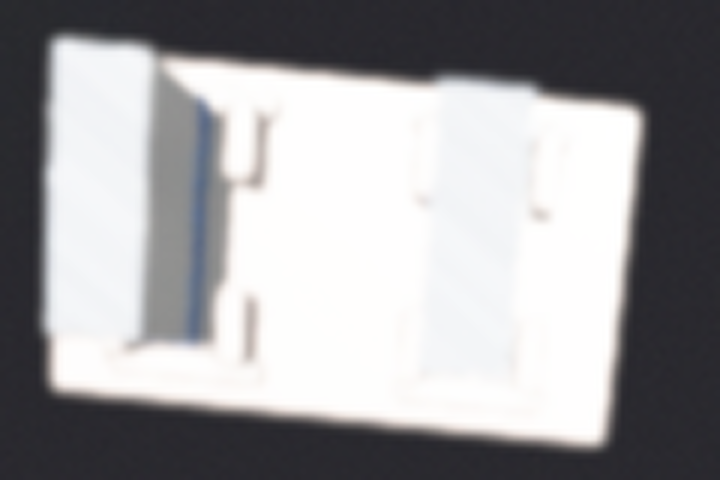

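View pics/w1b.png

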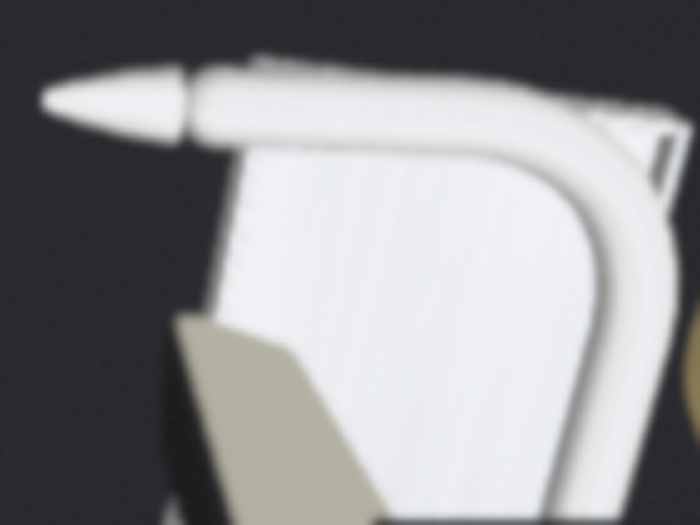

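Run:
```python
from h import *
import pickle
c=pickle.load(open('w1.pkl','rb'))
p=np.array([(440,78),(537,85),(517,378),(422,374)])/6+[170,35]-.4
q=onplane(c,p,.098);print(q.round(4),q.mean(0))
print(np.diff(np.vstack([q,q[:1]]),axis=0).round(4))
p=np.array([(52,40),(152,45),(140,340),(45,333)])/6+[170,35]-.4
b=onplane(c,p,.098);print('blank',b.mean(0))
p=np.array([(640,108),(605,445),(55,392)])/6+[170,35]-.4
print('rackplate',onplane(c,p,.008).round(4))
d=q.mean(0)-b.mean(0);print(np.hypot(*d[:2]),np.arctan2(d[1],d[0]))
s=c['state'];M=R.from_rotvec(s['orientation']).as_matrix()
g=np.array(s['tool_pos'])+M@[0,.167,0];print('grasp',g,'delta tool mm',1000*M.T@(q.mean(0)-g))
for n in ['side1','scene1']:
    c2=pickle.load(open(n+'.pkl','rb'));print(n,proj(c2,q).round(1).tolist(),proj(c2,[g]).round(1))
    u=proj(c2,[q.mean(0)])[0].astype(int);save(c2,n+'c.png',(u[0]-50,u[1]-40,u[0]+50,u[1]+40),6)
```

```text
[[ 0.5214  0.037   0.098 ]
 [ 0.5351  0.0349  0.098 ]
 [ 0.5289 -0.0048  0.098 ]
 [ 0.5149 -0.003   0.098 ]] [0.52507401 0.01605097 0.098     ]
[[ 0.0137 -0.0021  0.    ]
 [-0.0062 -0.0397  0.    ]
 [-0.0141  0.0018  0.    ]
 [ 0.0065  0.04    0.    ]]
blank [0.47040619 0.02616534 0.098     ]
rackplate [[ 5.571e-01  4.140e-02  8.000e-03]
 [ 5.463e-01 -1.970e-02  8.000e-03]
 [ 4.387e-01 -2.000e-04  8.000e-03]]
0.055595598296851 -0.1829463537583088
grasp [ 0.51854275 -0.08490214  0.23178981] delta tool mm [ -2.04464098 133.75614785 101.1880007 ]
side1 [[174.3, 191.4], [177.1, 186.4], [192.9, 192.3], [190.2, 197.5]] [[220.6 172.7]]
scene1 [[196.7, 174.7], [201.1, 173.3], [209.0, 178.4], [204.5, 180.0]] [[225.1 138.5]]
```

View pics/side1c.png

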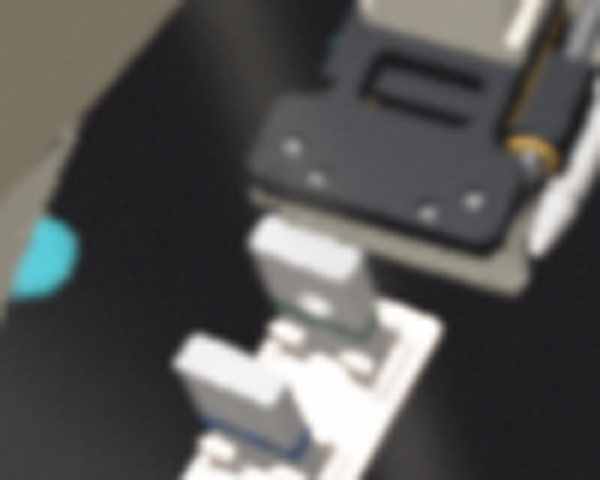

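View pics/scene1c.png

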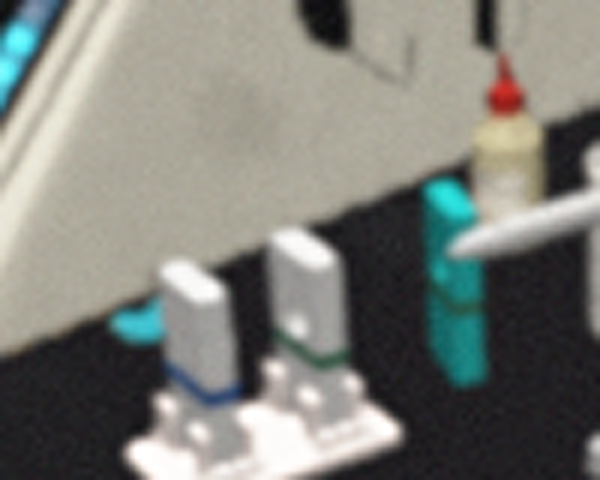

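```bash
python3 -m inch '[{"x":0,"y":0,"z":0,"twist":0.087},{"x":-3,"y":10,"z":25,"twist":0},{"x":-3,"y":20,"z":25,"twist":0},{"x":-3,"y":20,"z":25,"twist":0},{"x":-2,"y":25,"z":25.5,"twist":0},{"x":0,"y":0,"z":0,"twist":0},{"x":0,"y":0,"z":0,"twist":0},{"x":0,"y":0,"z":0,"twist":0}]'
python3 - <<'E'
from h import *
import pickle
c=grab('wrist');save(c,'w2.png',sc=1.56);pickle.dump(c,open('w2.pkl','wb'))
s=c['state'];print(s['q'].round(3),s['tool_pos'],s['orientation'])
E
```

```text
t: 3.5
tool_pos: [0.5258, 0.0154, 0.3253]
orientation: [-1.567, 0.134, -0.138]
force: [0.6, 0.0, 0.0]
opening: 0.042
[-0.068 -0.019  1.79  -0.     1.368  0.105] [0.52575716 0.01542438 0.32528477] [-1.56687138  0.1341385  -0.13769994]
```

View pics/w2.png

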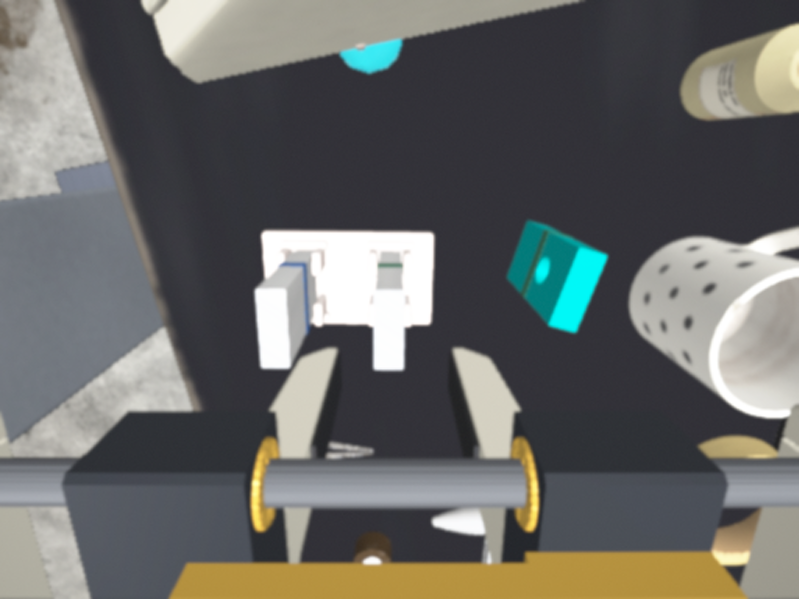

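Run:
```python
from h import *
import pickle
c=pickle.load(open('w2.pkl','rb'));save(c,'w2a.png',(150,140,310,245),5)
```

```text
(no output)
```

View pics/w2a.png

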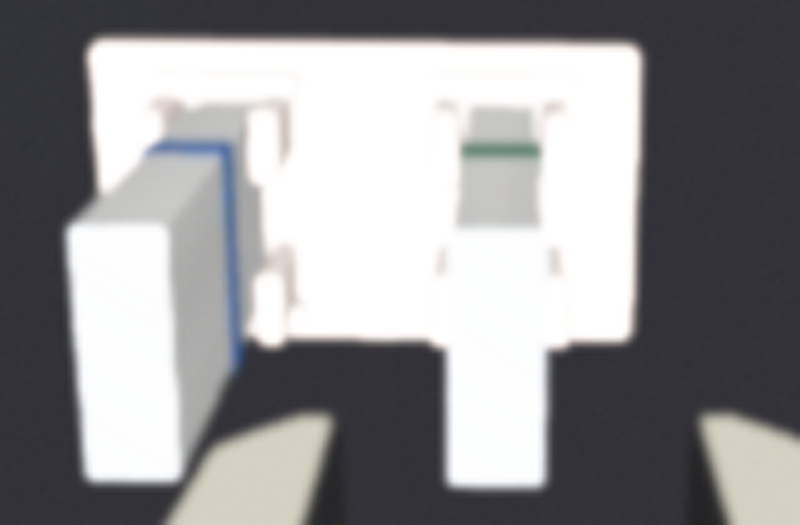

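Run:
```python
from h import *
import pickle
c=pickle.load(open('w2.pkl','rb'))
s=c['state'];M=R.from_rotvec(s['orientation']).as_matrix();t=np.array(s['tool_pos'])
p=np.array([(447,228),(547,228),(547,488),(447,488)])/5+[150,140]-.4
q=onplane(c,p,.098);print(q.round(4),q.mean(0)); print('tool',(1000*(q-t)@M).round(1), (1000*(q.mean(0)-t)@M).round(1))
print('yaw',np.arctan2(M[1,0],M[0,0]))
f=np.array([[-.021,.186,.0075],[.021,.186,.0075]]);print((proj(c,f@M.T+t)+.4-[150,140])*5)
```

```text
[[ 0.5208  0.0375  0.098 ]
 [ 0.535   0.035   0.098 ]
 [ 0.5281 -0.0057  0.098 ]
 [ 0.5131 -0.003   0.098 ]] [0.52422635 0.01594605 0.098     ]
tool [[ -9.2 227.3  20.9]
 [  5.2 227.3  20.9]
 [  5.4 227.3 -20.3]
 [ -9.8 227.3 -20.3]] [ -2.1 227.3   0.3]
yaw -0.17308828298410253
[[336.16475033 432.90401574]
 [685.50423371 432.37961409]]
```

```bash
python3 -m inch '[{"x":-2.3,"y":10,"z":0,"twist":0},{"x":0,"y":20,"z":0,"twist":0},{"x":0,"y":20,"z":0,"twist":0},{"x":0,"y":8,"z":0,"twist":0},{"x":0,"y":0,"z":0,"twist":0},{"x":0,"y":0,"z":0,"twist":0}]';python3 -m inch '[{"x":0,"y":0,"z":0,"twist":0},{"x":0,"y":0,"z":0,"twist":0},{"x":0,"y":0,"z":0,"twist":0},{"x":0,"y":0,"z":0,"twist":0},{"x":0,"y":0,"z":0,"twist":0},{"x":0,"y":0,"z":0,"twist":0}]' -1 8;  python3 - <<'E'
from h import *
import pickle
c=grab('wrist');save(c,'w3.png',sc=1.56);pickle.dump(c,open('w3.pkl','wb'))
s=c['state'];print(s['q'].round(3),s['tool_pos'],s['force'],s['wrist_torque'],s['opening'])
E
```

```text
t: 4.15
tool_pos: [0.5234, 0.0167, 0.2664]
orientation: [-1.567, 0.135, -0.136]
force: [0.4, -0.2, -0.0]
opening: 0.042
t: 4.75
tool_pos: [0.5233, 0.017, 0.2661]
orientation: [-1.567, 0.134, -0.136]
force: [-0.6, -0.2, 3.6]
opening: 0.0141
[-0.066  0.037  1.848  0.     1.256  0.106] [0.5233116  0.01695977 0.26609902] [-0.64678488 -0.20725729  3.61754277] [-0.00245451 -0.09394046 -0.02778908] 0.014063506713397633
```

View pics/w3.png

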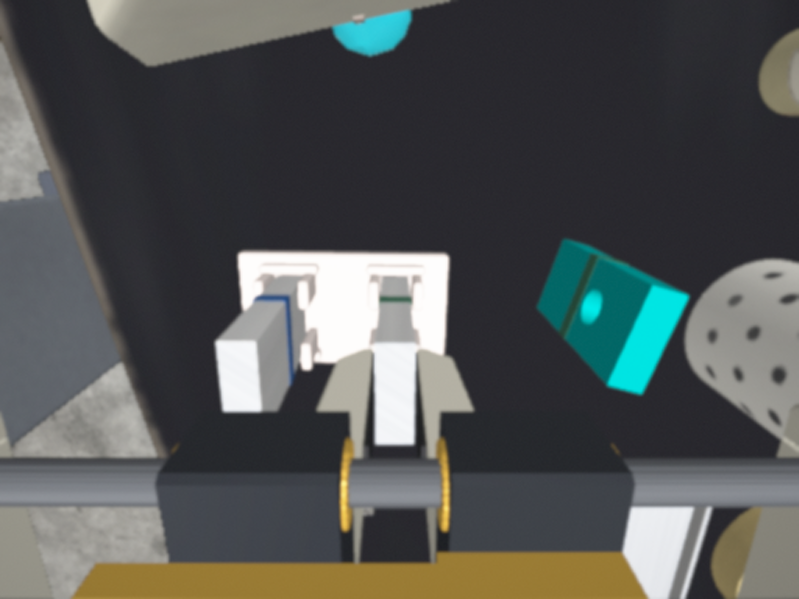

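```bash
python3 -m inch '[{"x":0,"y":-3,"z":0,"twist":0},{"x":0,"y":-6,"z":0,"twist":0},{"x":0,"y":-8,"z":0,"twist":0},{"x":0,"y":-10,"z":0,"twist":0},{"x":0,"y":-10,"z":0,"twist":0},{"x":0,"y":-10,"z":0,"twist":0},{"x":0,"y":-10,"z":0,"twist":0},{"x":0,"y":-10,"z":0,"twist":0},{"x":0,"y":0,"z":0,"twist":0},{"x":0,"y":0,"z":0,"twist":0}]';  python3 - <<'E'
from h import *
import pickle
c=grab('wrist');save(c,'w4.png',sc=1.56);pickle.dump(c,open('w4.pkl','wb'))
s=c['state'];print(s['q'].round(3),s['tool_pos'],s['force'],s['wrist_torque'],s['opening'])
c=grab('side');save(c,'side4.png',(130,110,350,260),3.6);pickle.dump(c,open('side4.pkl','wb'))
c=grab('scene');save(c,'scene4.png',(130,110,350,260),3.6);pickle.dump(c,open('scene4.pkl','wb'))
E
```

```text
t: 5.8
tool_pos: [0.5232, 0.0169, 0.333]
orientation: [-1.567, 0.135, -0.135]
force: [0.8, -0.3, -2.2]
opening: 0.0139
[-0.066 -0.032  1.788  0.     1.385  0.106] [0.52317559 0.01694869 0.33296877] [ 0.83922592 -0.25054242 -2.20131033] [-0.01827871 -0.05258718  0.09319176] 0.01386369754086384
```

View pics/w4.png

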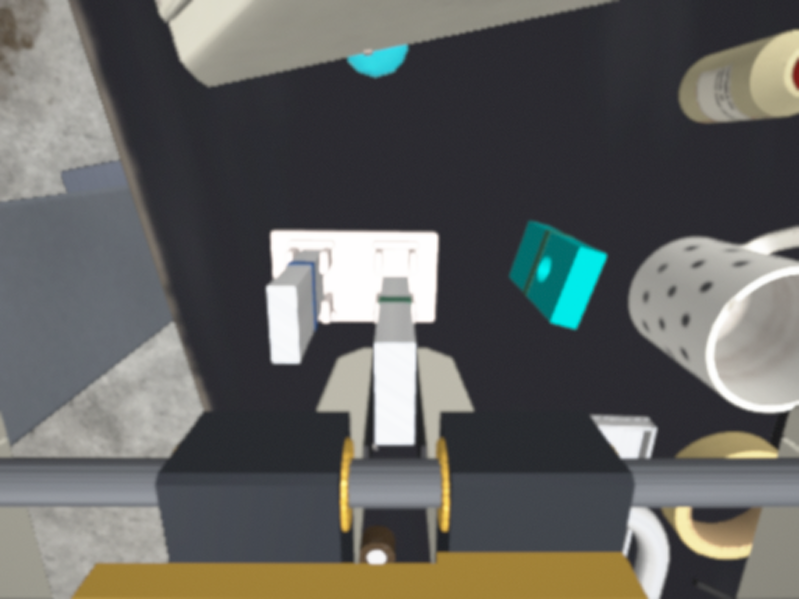

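View pics/side4.png

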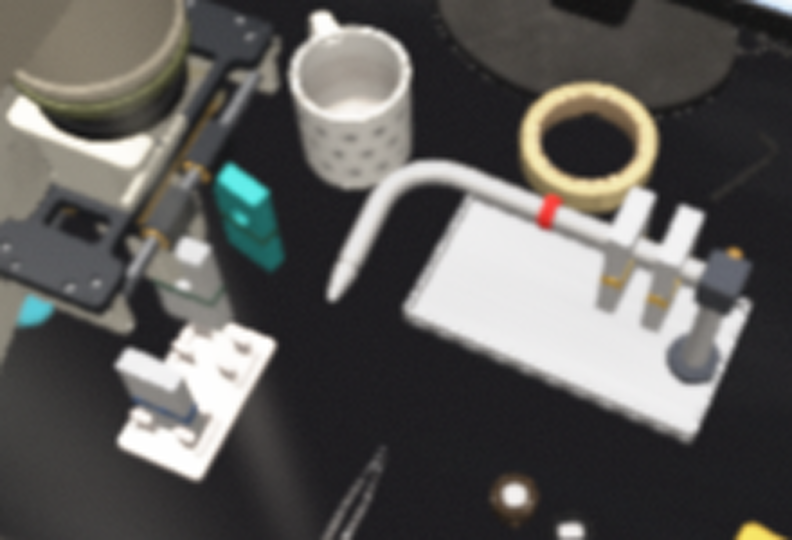

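View pics/scene4.png

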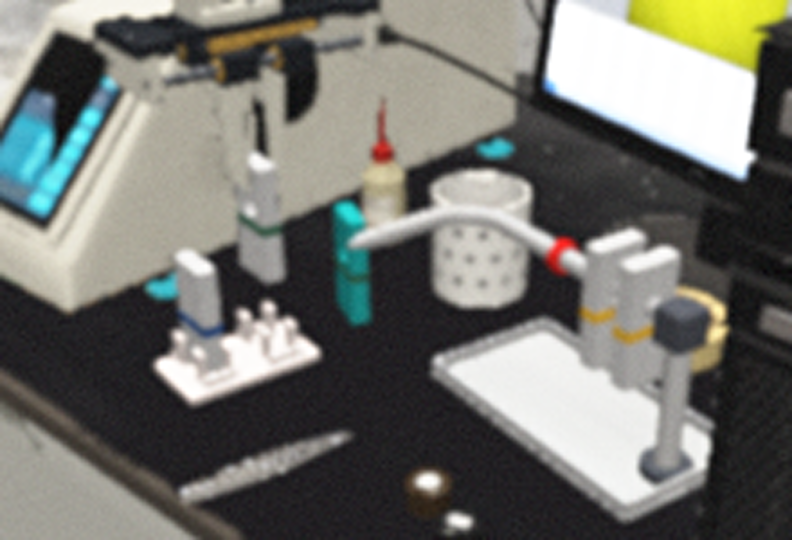

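Run:
```python
from h import *
import pickle
def crop(n,name,box,sc):
    c=pickle.load(open(n,'rb'));im=c['color'][box[1]:box[3],box[0]:box[2],::-1]
    im=cv2.resize(im,None,fx=sc,fy=sc,interpolation=cv2.INTER_CUBIC)
    for k in range(0,box[2]-box[0],10): cv2.putText(im,str(box[0]+k),(k*sc,8),0,.3,(0,255,255),1);cv2.line(im,(int((k+.5)*sc),10),(int((k+.5)*sc),14),(0,255,255),1)
    for k in range(0,box[3]-box[1],10): cv2.putText(im,str(box[1]+k),(0,int((k+.5)*sc)+3),0,.3,(0,255,255),1)
    cv2.imwrite('pics/'+name,im)
crop('side4.pkl','r_side.png',(215,145,315,205),8)
crop('scene4.pkl','r_scene.png',(220,160,300,195),10)
```

```text
(no output)
```

View pics/r_side.png

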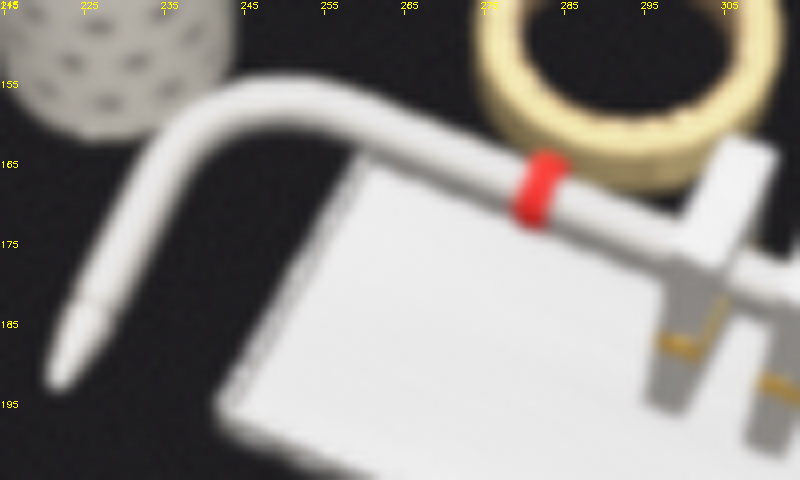

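View pics/r_scene.png

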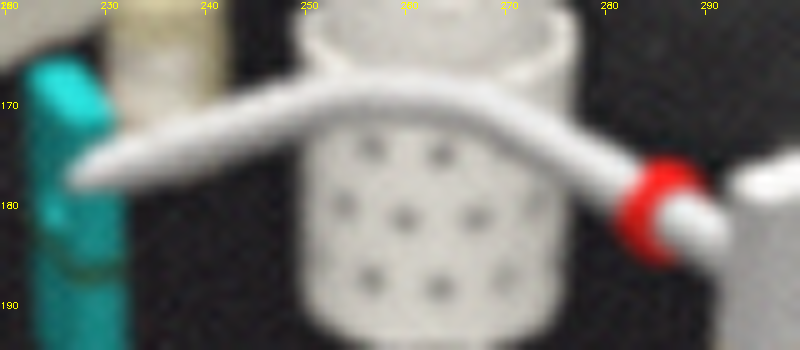

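```bash
cat > fit.py <<'E'
from h import *
import pickle
from scipy.optimize import least_squares
from scipy.ndimage import map_coordinates
def rail(p,s):
    """centerline in world; s arclength: s in [0,75] front leg from tip, then bend, then back. mm"""
    x0,y0,yaw,dl,dz=p[:5]; s=np.atleast_1d(s).astype(float)
    L=75.;B=40*np.pi/2
    P=np.zeros((len(s),3))
    f=s<L; P[f]=np.c_[-40-(L-s[f]),np.full(f.sum(),85.)+dl*(L-s[f])/L,120+dz*(L-s[f])/L]
    b=(s>=L)&(s<L+B);a=(s[b]-L)/40
    P[b]=np.c_[-40+40*np.sin(a),45+40*np.cos(a),np.full(b.sum(),120.)]
    k=s>=L+B;P[k]=np.c_[np.zeros(k.sum()),45-(s[k]-L-B),np.full(k.sum(),120.)]
    P/=1000;c,sn=np.cos(yaw),np.sin(yaw)
    return np.c_[x0+c*P[:,0]-sn*P[:,1],y0+sn*P[:,0]+c*P[:,1],P[:,2]]
def rad(s): return np.where(s<24,1.5+5.5*s/24,7.)
def measure(c,p,ss,off,win=3.5,dbg=False):
    g=cv2.GaussianBlur(c['color'].astype(np.float32).mean(2),(0,0),.7)
    out=[]
    C=proj(c,rail(p,ss))+off;C2=proj(c,rail(p,ss+1.))+off
    T=T_wc(c);
    for i,s in enumerate(ss):
        t=C2[i]-C[i];t/=np.linalg.norm(t);n=np.array([-t[1],t[0]])
        W=rail(p,[s])[0];d=np.linalg.norm(W-T[:3,3]);r=rad(s)/1000*c['fx']/d
        u=np.arange(-r-win,r+win,.1)
        pr=map_coordinates(g,[C[i,1]+u*n[1],C[i,0]+u*n[0]],order=1)
        dg=np.gradient(pr)
        lo=u<-r+min(win,r*.7) ; hi=u>r-min(win,r*.7)
        a=u[lo][np.argmax(dg[lo])];b=u[hi][np.argmin(dg[hi])]
        ga,gb=dg[lo].max(),-dg[hi].min()
        out.append((s,n,(a+b)/2,abs((b-a)-2*r),min(ga,gb)*10,b-a,2*r))
    return out
E
python3 - <<'E'
from fit import *
cs={'w':pickle.load(open('w1.pkl','rb')),'side':pickle.load(open('side4.pkl','rb')),'scene':pickle.load(open('scene4.pkl','rb'))}
p=np.array([.625,-.185,-.14,0,0])
# init: bend centre about
off={k:np.zeros(2) for k in cs}
R_={'w':np.arange(3,125,3.),'side':np.arange(3,150,3.),'scene':np.arange(3,160,3.)}
for it in range(12):
    M=[]
    win=6 if it<4 else 3.0
    for k,c in cs.items():
        for m in measure(c,p,R_[k],off[k],win):
            if m[3]<max(.8,.15*m[6]) +(1.5 if it<4 else 0) and m[4]>8: M.append((k,m))
    base={k:None for k in cs}
    S={k:np.array([m[0] for kk,m in M if kk==k]) for k in cs};N={k:np.array([m[1] for kk,m in M if kk==k]) for k in cs}
    D={k:np.array([m[2] for kk,m in M if kk==k]) for k in cs}
    C0={k:proj(cs[k],rail(p,S[k]))+off[k]+N[k]*D[k][:,None] for k in cs}
    def f(v):
        q=v[:5];r=[]
        for i,k in enumerate(cs):
            e=((proj(cs[k],rail(q,S[k]))+v[5+2*i:7+2*i]-C0[k])*N[k]).sum(1);r.append(e/.4)
        sig=np.array([2,2,1,1,1,1.]);r.append(v[5:]/sig);r.append(np.array([v[3]/6,v[4]/5]))
        return np.concatenate(r)
    v0=np.concatenate([p]+[off[k] for k in cs])
    sol=least_squares(f,v0,loss='soft_l1',x_scale=np.r_[.01,.01,.1,5,5,np.ones(6)])
    p=sol.x[:5];
    for i,k in enumerate(cs): off[k]=sol.x[5+2*i:7+2*i]
    if it in(3,11): 
        print(it,p.round(4),{k:off[k].round(2).tolist() for k in off},{k:len(S[k]) for k in S},round(sol.cost,2))
cov=np.linalg.inv(sol.jac.T@sol.jac);print('sd',np.sqrt(np.diag(cov))[:5])
pickle.dump((p,off),open('fit.pkl','wb'))
print('tip',rail(p,[0,24,75,75+62.83]).round(4))
for k,c in cs.items():
    r={k2:0 for k2 in()}
    im=cv2.resize(c['color'][:,:,::-1],None,fx=6,fy=6,interpolation=cv2.INTER_CUBIC)
    q=proj(c,rail(p,np.arange(0,150,3)))+off[k]
    for x,y in q: cv2.circle(im,(int((x+.5)*6),int((y+.5)*6)),2,(0,0,255),-1)
    x,y=q[:,0].min(),q[:,1].min();x=int(x-10)*6;y=int(y-10)*6
    cv2.imwrite(f'pics/fit_{k}.png',im[y:y+500,x:x+780])
E
```

```text
Traceback (most recent call last):
  File "h.py", line 26, in proj
    return cv2.projectPoints(q.reshape(-1,1,3),np.zeros(3),np.zeros(3),k,d)[0].reshape(-1,2)
           ^^^^^^^^^^^^^^^^^^^^^^^^^^^^^^^^^^^^^^^^^^^^^^^^^^^^^^^^^^^^^^^^^^^^^^^^^^^
AttributeError: 'NoneType' object has no attribute 'reshape'
```

```bash
cat > dofit.py <<'E'
from fit import *
cs={'w':pickle.load(open('w1.pkl','rb')),'side':pickle.load(open('side4.pkl','rb')),'scene':pickle.load(open('scene4.pkl','rb'))}
print(onplane(cs['w'],[(262.9,179.5)],.12))
# init from manual picks of centreline pixels (native)
mp={'w':[(262.9,179.5,0),(255+150/5-.5,160+105/5-.5,None),(255+330/5-.5,160+112/5-.5,None)],
    'side':[(215+57/8-.5,145+386/8-.5,0)],'scene':[(220+68/10-.5,160+178/10-.5,0)]}
p=np.array([.628,-.176,-.15,0,0.])
def f0(v):
    r=[]
    for k in mp:
        for u,w,s in mp[k]:
            if s is not None: r+=list((proj(cs[k],rail(v,[0.]))-[u,w])[0])
            else:
                q=proj(cs[k],rail(v,np.arange(0,150,1.)))-[u,w];j=np.argmin((q**2).sum(1));r.append(np.hypot(*q[j]))
    # back leg top points from depth
    for x,y in [(.6277,-.145),(.624,-.178),(.632,-.118)]:
        q=rail(v,np.arange(100,260,.5))[:,:2]-[x,y];r.append(np.hypot(*q.T).min()*500)
    return np.r_[r,v[3]/6,v[4]/5]
s=least_squares(f0,p,x_scale=[.01,.01,.1,5,5]);p=s.x;print(p.round(4),f0(p).round(2))
off={k:np.zeros(2) for k in cs}
R_={'w':np.arange(3,125,3.),'side':np.arange(3,150,3.),'scene':np.arange(3,160,3.)}
for it in range(12):
    M=[]
    win=4 if it<4 else 2.5
    for k,c in cs.items():
        for m in measure(c,p,R_[k],off[k],win):
            if m[3]<max(.8,.15*m[6]) +(1.5 if it<4 else 0) and m[4]>4: M.append((k,m))
    S={k:np.array([m[0] for kk,m in M if kk==k]) for k in cs};N={k:np.array([m[1] for kk,m in M if kk==k]) for k in cs}
    D={k:np.array([m[2] for kk,m in M if kk==k]) for k in cs}
    C0={k:proj(cs[k],rail(p,S[k]))+off[k]+N[k]*D[k][:,None] for k in cs if len(S[k])}
    def f(v):
        q=v[:5];r=[]
        for i,k in enumerate(cs):
            if len(S[k]): e=((proj(cs[k],rail(q,S[k]))+v[5+2*i:7+2*i]-C0[k])*N[k]).sum(1);r.append(e/.4)
            t=mp[k][0];r.append((proj(cs[k],rail(q,[0.]))+v[5+2*i:7+2*i]-t[:2])[0]/.7)
        sig=np.array([2,2,1,1,1,1.]);r.append(v[5:]/sig);r.append(np.array([v[3]/6,v[4]/5]))
        return np.concatenate(r)
    v0=np.concatenate([p]+[off[k] for k in cs])
    sol=least_squares(f,v0,loss='soft_l1',x_scale=np.r_[.01,.01,.1,5,5,np.ones(6)])
    p=sol.x[:5];
    for i,k in enumerate(cs): off[k]=sol.x[5+2*i:7+2*i]
    if it in(0,3,11): 
        print(it,p.round(4),{k:off[k].round(2).tolist() for k in off},{k:len(S[k]) for k in S},round(sol.cost,2))
cov=np.linalg.inv(sol.jac.T@sol.jac);print('sd',np.sqrt(np.diag(cov))[:5])
pickle.dump((p,off),open('fit.pkl','wb'))
print('tip',rail(p,[0,24,75,75+62.83]).round(4))
for k,c in cs.items():
    im=cv2.resize(c['color'][:,:,::-1],None,fx=6,fy=6,interpolation=cv2.INTER_CUBIC)
    q=proj(c,rail(p,np.arange(0,150,3)))+off[k]
    for x,y in q: cv2.circle(im,(int((x+.5)*6),int((y+.5)*6)),2,(0,0,255),-1)
    x,y=q[:,0].min(),q[:,1].min();x=int(x-10)*6;y=int(y-10)*6
    cv2.imwrite(f'pics/fit_{k}.png',im[y:y+480,x:x+780])
E
python3 dofit.py
```

```text
[[ 0.52921914 -0.07501088  0.12      ]]
[ 0.6226 -0.1774 -0.2321 -5.5515  4.1176] [-0.27 -0.26  0.43  0.6  -0.47  0.35  0.23  0.09  1.24  0.76  0.74 -0.93
  0.82]
0 [ 0.6306 -0.1729 -0.1525 -2.6117  2.7251] {'w': [-0.38, 0.45], 'side': [0.07, -0.25], 'scene': [-0.09, -0.66]} {'w': 32, 'side': 49, 'scene': 50} 48.94
3 [ 0.6332 -0.1716 -0.1248 -1.0056  1.627 ] {'w': [0.1, 0.87], 'side': [-0.07, 0.29], 'scene': [-0.13, -0.98]} {'w': 40, 'side': 49, 'scene': 51} 88.68
11 [ 0.634  -0.1717 -0.1105  0.3447  3.2844] {'w': [0.05, 0.34], 'side': [-0.16, 0.29], 'scene': [0.05, -0.63]} {'w': 35, 'side': 47, 'scene': 19} 55.32
sd [0.00181596 0.00141188 0.01684033 1.35014343 0.92139779]
tip [[ 0.5291 -0.0742  0.1233]
 [ 0.553  -0.0769  0.1222]
 [ 0.6036 -0.0828  0.12  ]
 [ 0.639  -0.1269  0.12  ]]
```

View pics/fit_w.png

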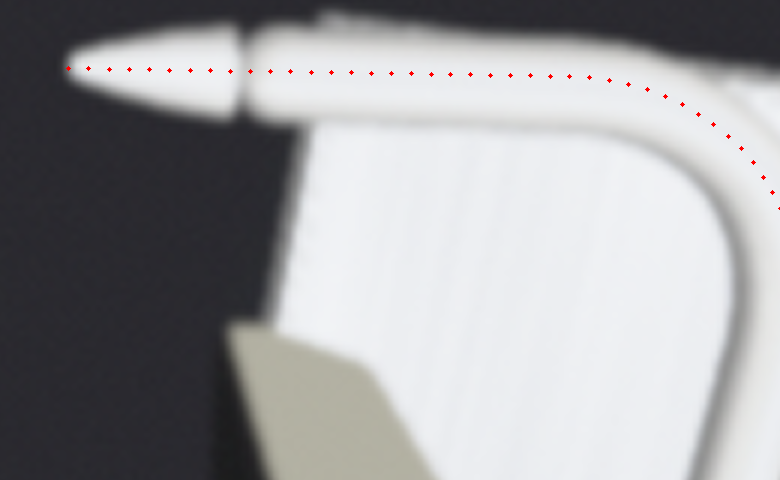

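View pics/fit_side.png

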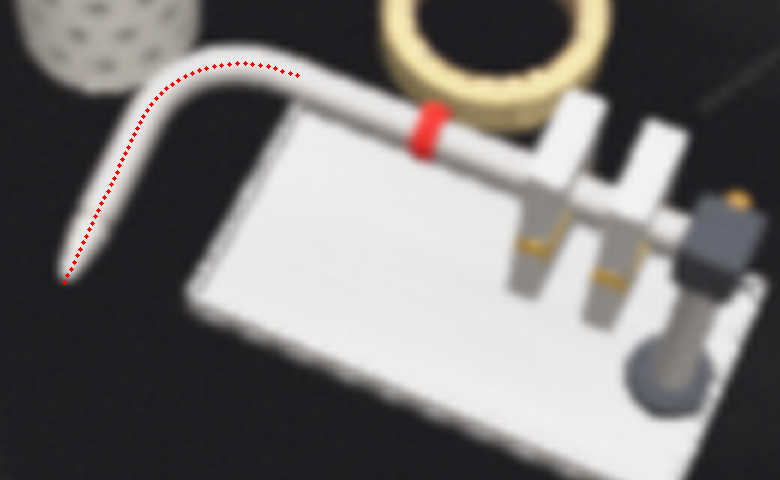

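View pics/fit_scene.png

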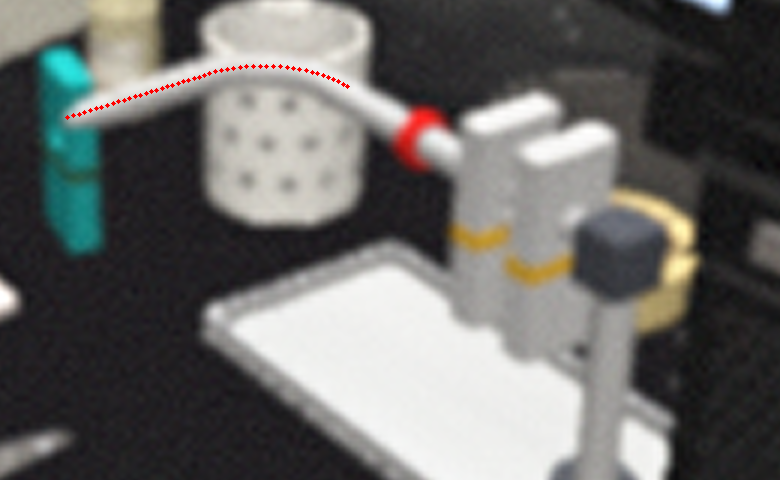

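```bash
cat > snap.py <<'E'
import sys
from h import *
import pickle
n=sys.argv[1];c=grab('wrist');pickle.dump(c,open(n+'.pkl','wb'));save(c,n+'.png',sc=1.56)
print(c['state']['tool_pos'].round(4),c['state']['orientation'].round(4),c['state']['dq'].round(3).max())
E
python3 -m inch '[{"x":0,"y":-30,"z":0,"twist":0},{"x":0,"y":-30,"z":0,"twist":0},{"x":18,"y":-30,"z":-13,"twist":0},{"x":18,"y":-27,"z":-13,"twist":0},{"x":18,"y":0,"z":-12,"twist":0},{"x":0,"y":0,"z":0,"twist":0},{"x":0,"y":0,"z":0,"twist":0},{"x":0,"y":0,"z":0,"twist":0},{"x":0,"y":0,"z":0,"twist":0}]'; python3 snap.py v4
python3 -m inch '[{"x":6,"y":0,"z":-30,"twist":0},{"x":6,"y":0,"z":-34,"twist":0},{"x":6,"y":0,"z":-34,"twist":0},{"x":4,"y":0,"z":-30,"twist":0},{"x":0,"y":0,"z":0,"twist":0},{"x":0,"y":0,"z":0,"twist":0},{"x":0,"y":0,"z":0,"twist":0},{"x":0,"y":0,"z":0,"twist":0}]'; python3 snap.py v1
python3 -m inch '[{"x":13,"y":0,"z":22,"twist":0},{"x":13,"y":0,"z":23,"twist":0},{"x":13,"y":0,"z":23,"twist":0},{"x":0,"y":0,"z":0,"twist":0},{"x":0,"y":0,"z":0,"twist":0},{"x":0,"y":0,"z":0,"twist":0},{"x":0,"y":0,"z":0,"twist":0}]'; python3 snap.py v3
python3 -m inch '[{"x":6,"y":0,"z":-36,"twist":0},{"x":6,"y":0,"z":-36,"twist":0},{"x":7,"y":0,"z":-38,"twist":0},{"x":7,"y":0,"z":-38,"twist":0},{"x":0,"y":0,"z":0,"twist":0},{"x":0,"y":0,"z":0,"twist":0},{"x":0,"y":0,"z":0,"twist":0},{"x":0,"y":0,"z":0,"twist":0}]'; python3 snap.py v5
```

```text
t: 6.85
tool_pos: [0.5693, -0.0291, 0.449]
orientation: [-1.566, 0.136, -0.133]
force: [-0.9, -0.5, -1.7]
opening: 0.0137
[ 0.5693 -0.0291  0.449 ] [-1.5664  0.1356 -0.1335] -0.0
t: 7.7
tool_pos: [0.5697, -0.1584, 0.4498]
orientation: [-1.566, 0.134, -0.134]
force: [-0.2, 0.3, -1.5]
opening: 0.0139
[ 0.5697 -0.1584  0.4498] [-1.5664  0.1338 -0.1339] 0.004
t: 8.45
tool_pos: [0.6193, -0.0998, 0.4499]
orientation: [-1.567, 0.136, -0.136]
force: [-1.0, 0.2, -1.1]
opening: 0.0135
[ 0.6193 -0.0998  0.4499] [-1.5668  0.1356 -0.1356] 0.003
t: 9.3
tool_pos: [0.62, -0.2484, 0.45]
orientation: [-1.566, 0.134, -0.134]
force: [-0.1, 0.2, -1.6]
opening: 0.014
[ 0.62   -0.2484  0.45  ] [-1.5664  0.1339 -0.1343] 0.007
```

Run:
```python
import cv2,numpy as np
I=[cv2.imread(f'pics/v{k}.png') for k in (4,1,3,5)]
I=[cv2.resize(i,(400,300)) for i in I]
cv2.imwrite('pics/vv.png',np.vstack([np.hstack(I[:2]),np.hstack(I[2:])]))
```

```text
(no output)
```

View pics/vv.png

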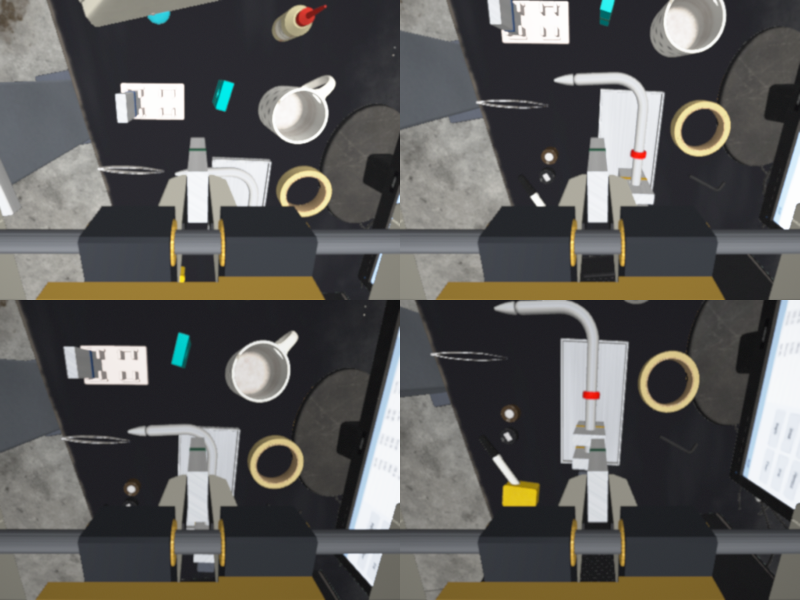

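```bash
cat > crop.py <<'E'
from h import *
import pickle
def crop(n,name,box,sc):
    c=pickle.load(open(n+'.pkl','rb'));im=c['color'][box[1]:box[3],box[0]:box[2],::-1]
    im=cv2.resize(im,None,fx=sc,fy=sc,interpolation=cv2.INTER_CUBIC)
    for k in range(0,box[2]-box[0],10): cv2.putText(im,str(box[0]+k),(k*sc,8),0,.3,(0,255,255),1);cv2.line(im,(int((k+.5)*sc),10),(int((k+.5)*sc),14),(0,255,255),1)
    for k in range(0,box[3]-box[1],10): cv2.putText(im,str(box[1]+k),(0,int((k+.5)*sc)+3),0,.3,(0,255,255),1)
    cv2.imwrite('pics/'+name,im)
E
python3 - <<'E'
from crop import *
crop('v1','c1.png',(190,80,350,200),5)
crop('v5','c5.png',(110,0,270,90),5)
crop('v5','c5b.png',(195,30,295,220),3)
crop('v3','c3.png',(155,150,275,220),6)
E
```

```text
(no output)
```

View pics/c1.png

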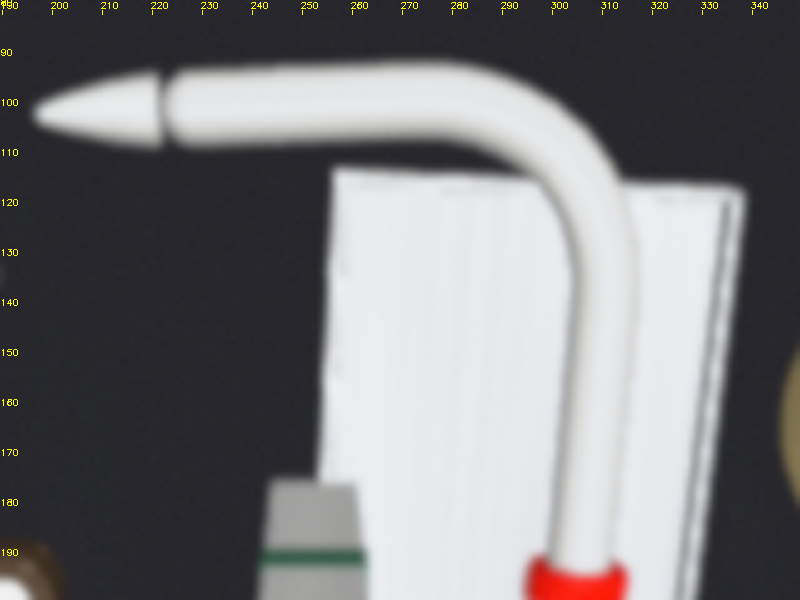

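View pics/c5.png

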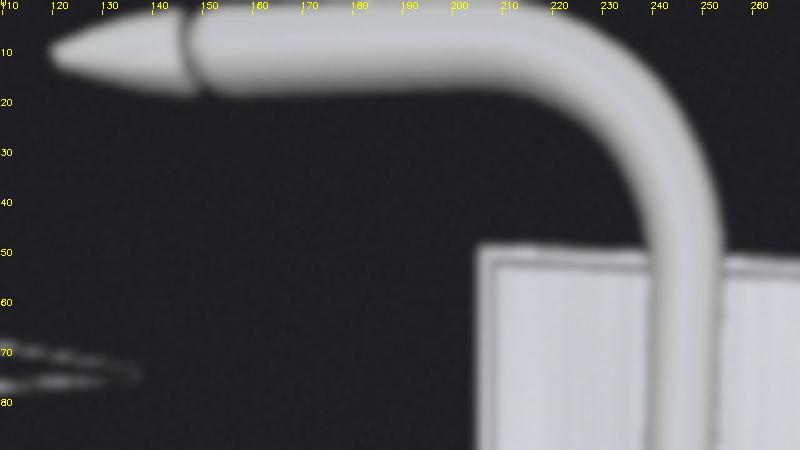

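View pics/c5b.png

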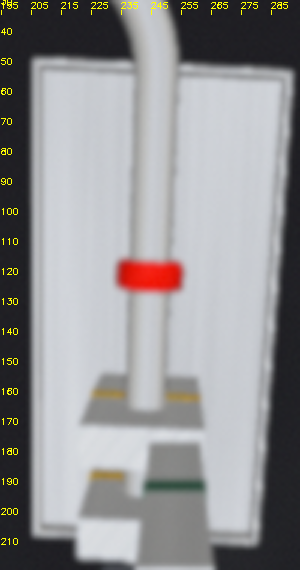

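View pics/c3.png

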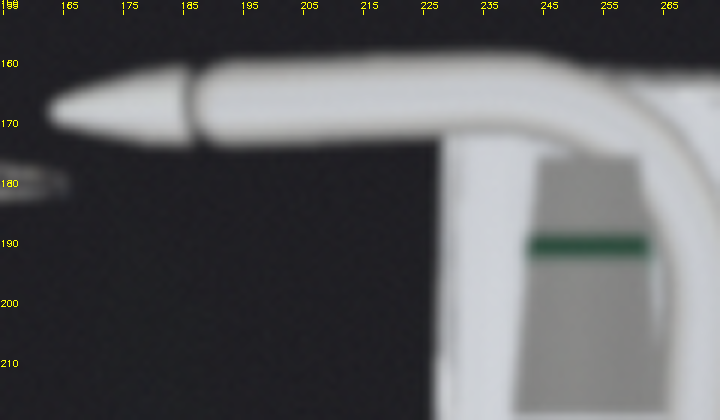

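```bash
cat > fit2.py <<'E'
from fit import *
V={'v1':((190,80),5,(37,114),(165,109.7),[(250,105),(350,101),(430,99),(607,300),(599,400),(588,500),(582.5,550)]),
'v5':((110,0),5,(52,53),(190,53),[(687,250),(685,350),(682,430)]),
'v5b':((195,30),3,None,None,[(153,100),(150,200),(148,350)]),
'v3':((155,150),6,(50,110),(190,105.3),[(300,100.5),(400,95.5),(500,91.5)]),
'w1':((255,160),5,(42,100),(185,105),[(300,110),(400,113),(470,115),(636,350),(613,450),(601,500)])}
cs={k:pickle.load(open((k[:2])+'.pkl','rb')) for k in V}
nat=lambda k,p:np.array(p)/V[k][1]+np.array(V[k][0])-.5
G=np.arange(0,260,1.)
def f(v,det=False):
    r=[];lab=[]
    for k in V:
        c=dict(cs[k]);T=np.array(c['tool_from_camera']).copy();T[:3,3]+=v[5:8]/1000;c['tool_from_camera']=T
        _,_,tip,gr,L=V[k]
        for p,s in ((tip,0.),(gr,24.)):
            if p is not None: r+=list((proj(c,rail(v,[s]))[0]-nat(k,p))/.5);lab+=[k+str(s)]*2
        C=proj(c,rail(v,G))
        for p in L:
            d=C-nat(k,p);j=np.clip(np.argmin((d**2).sum(1)),1,len(G)-2);t=C[j+1]-C[j-1];t/=np.hypot(*t)
            r.append((d[j]@[-t[1],t[0]])/.5);lab.append(k+'c')
    r+=[v[3]/6,v[4]/5]+list(v[5:8]/[.01,.01,1.5])
    return (np.array(r),lab) if det else np.array(r)
s=least_squares(f,[.628,-.176,-.17,0,0,0,0,0],x_scale=[.01,.01,.1,5,5,1,1,1],loss='soft_l1')
v=s.x;print(v.round(4),s.cost)
J=s.jac;print('sd',np.sqrt(np.diag(np.linalg.inv(J.T@J)))[:5].round(4))
r,l=f(v,True);print([(a,round(b,1)) for a,b in zip(l,r)])
print(rail(v,[0,24,75,137.83]).round(4))
pickle.dump(v,open('stand.pkl','wb'))
# ring face: v5b top edge of red approx
E
python3 fit2.py
python3 - <<'E'
from crop import *
crop('v5','c5r.png',(215,105,275,135),12);crop('v1','c1r.png',(285,180,325,215),12)
crop('w4','c4.png',(230,210,275,290),8)
E
```

```text
[ 6.2660e-01 -1.7420e-01 -2.0470e-01 -5.1135e+00  4.6508e+00  0.0000e+00
  4.0000e-04  1.3405e+00] 23.279463349839045
sd [5.000e-04 2.200e-03 5.100e-03 5.079e-01 7.990e-01]
[('v10.0', np.float64(0.5)), ('v10.0', np.float64(-0.2)), ('v124.0', np.float64(-1.3)), ('v124.0', np.float64(-0.3)), ('v1c', np.float64(0.3)), ('v1c', np.float64(0.4)), ('v1c', np.float64(0.3)), ('v1c', np.float64(0.7)), ('v1c', np.float64(1.0)), ('v1c', np.float64(0.1)), ('v1c', np.float64(-0.3)), ('v50.0', np.float64(0.7)), ('v50.0', np.float64(-0.1)), ('v524.0', np.float64(-0.3)), ('v524.0', np.float64(-1.5)), ('v5c', np.float64(0.8)), ('v5c', np.float64(-0.0)), ('v5c', np.float64(-0.4)), ('v5bc', np.float64(-2.4)), ('v5bc', np.float64(-2.7)), ('v5bc', np.float64(-1.5)), ('v30.0', np.float64(0.8)), ('v30.0', np.float64(1.0)), ('v324.0', np.float64(0.8)), ('v324.0', np.float64(0.2)), ('v3c', np.float64(0.0)), ('v3c', np.float64(-0.0)), ('v3c', np.float64(0.2)), ('w10.0', np.float64(2.2)), ('w10.0', np.float64(0.3)), ('w124.0', np.float64(-0.7)), ('w124.0', np.float64(0.1)), ('w1c', np.float64(-0.4)), ('w1c', np.float64(-0.4)), ('w1c', np.float64(-0.1)), ('w1c', np.float64(3.8)), ('w1c', np.float64(5.2)), ('w1c', np.float64(5.7))]
[[ 0.5302 -0.0726  0.1247]
 [ 0.5541 -0.0759  0.1232]
 [ 0.6047 -0.0828  0.12  ]
 [ 0.6358 -0.1301  0.12  ]]
```

View pics/c5r.png

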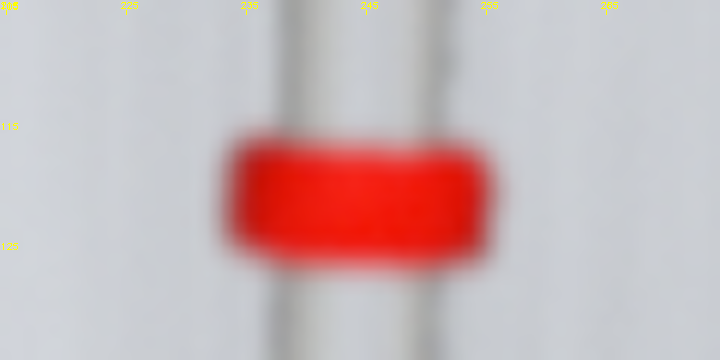

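View pics/c4.png

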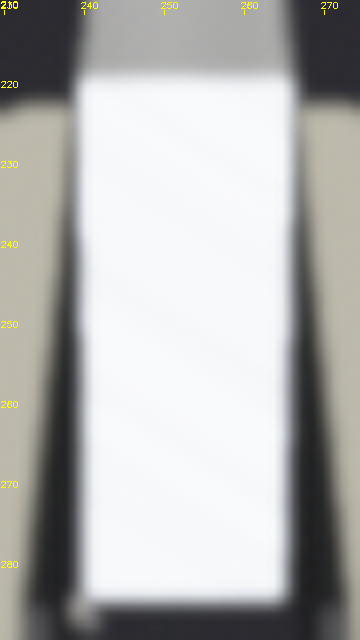

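View pics/c1r.png

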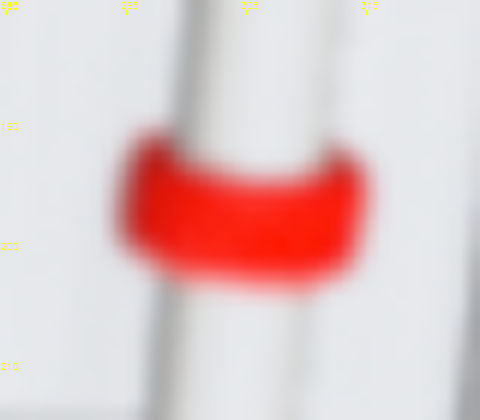

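Run:
```python
from h import *
import pickle
c=pickle.load(open('v5.pkl','rb'))
p=np.array([(34,58),(292,71),(257,545),(33,537)])/3+[195,30]-.5
for z in (.017,):
    q=onplane(c,p,z)[:,:2];print(q.round(4))
    for i in range(4):
        d=q[(i+1)%4]-q[i];print(np.hypot(*d),np.arctan2(d[1],d[0]))
c=pickle.load(open('v1.pkl','rb'))
p=np.array([(335,170),(743,192)])/5+[190,80]-.5;q=onplane(c,p,.017);print(q,np.linalg.norm(q[1]-q[0]),np.arctan2(*(q[1]-q[0])[[1,0]]))
# held coupon top in w4
c=pickle.load(open('w4.pkl','rb'));s=c['state'];M=R.from_rotvec(s['orientation']).as_matrix();t=s['tool_pos']
p=np.array([(76,75),(297,75),(287,600),(83,600)])/8+[230,210]-.5
for top in (.149,.151):
    T=np.array(c['tool_from_camera']);r=rays(c,p)@T[:3,:3].T;P=T[:3,3]+r*((top-T[1,3])/r[:,1])[:,None];print(top,(P*1000).round(1),(P.mean(0)*1000).round(2))
```

```text
[[ 0.5866 -0.1015]
 [ 0.6928 -0.125 ]
 [ 0.6472 -0.3345]
 [ 0.5398 -0.3115]]
0.10869313724638598 -0.21785182145835297
0.21439692418035444 -1.7847277168919284
0.10987982937774954 2.931007010286365
0.21519394973451308 1.3513493613453365
[[ 0.58583978 -0.10049     0.017     ]
 [ 0.69287277 -0.12480916  0.017     ]] 0.1097610192143236 -0.22341866605091823
0.149 [[ -5.8 149.   27.9]
 [  7.  149.   27.9]
 [  6.8 149.   -7.5]
 [ -5.9 149.   -7.4]] [  0.51 149.    10.22]
0.151 [[ -5.9 151.   27.1]
 [  7.1 151.   27. ]
 [  6.9 151.   -8.9]
 [ -6.  151.   -8.8]] [  0.51 151.     9.1 ]
```

```bash
sed -e 's#r+=\[v\[3\]/6,v\[4\]/5\]#r+=[v[3]/6,v[4]/5,(v[2]+.215)/.004]#' -e "s/(470,115),(636,350),(613,450),(601,500)/(470,115),(636,350),(613,450)/" fit2.py > fit3.py; python3 fit3.py
python3 - <<'E'
from h import *
import pickle
c=pickle.load(open('w4.pkl','rb'))
p=np.array([(76,75),(297,75)])/8+[230,210]-.5
for top in (.166,.168):
    T=np.array(c['tool_from_camera']);r=rays(c,p)@T[:3,:3].T;P=T[:3,3]+r*((top-T[1,3])/r[:,1])[:,None];print(top,(P*1000).round(1))
# stripe / hole visible in v1? ring face
v=pickle.load(open('stand.pkl','rb'))
def tostand(P):
    d=P[:,:2]-v[:2];c_,s_=np.cos(v[2]),np.sin(v[2]);return np.c_[c_*d[:,0]+s_*d[:,1],-s_*d[:,0]+c_*d[:,1]]*1000
# ring: v5 top of front(+y) face rim at z=.1315
for n,box,sc,pts in(('v5',(215,105),12,[(360,143),(360,262)]),('v1',(285,180),12,[(250,180),(250,280)])):
    c=pickle.load(open(n+'.pkl','rb'));p=np.array(pts)/sc+np.array(box)-.5
    T=np.array(c['tool_from_camera']).copy();T[:3,3]+=v[5:8]/1000;c['tool_from_camera']=T
    print(n,tostand(onplane(c,p,.1315)).round(2))
E
```

```text
[ 6.2610e-01 -1.7510e-01 -2.1050e-01 -5.5475e+00  4.9095e+00  0.0000e+00
  3.0000e-04  5.6350e-01] 19.185078886732192
sd [4.000e-04 1.600e-03 3.800e-03 4.469e-01 8.066e-01]
[('v10.0', np.float64(0.7)), ('v10.0', np.float64(-0.2)), ('v124.0', np.float64(-0.9)), ('v124.0', np.float64(-0.3)), ('v1c', np.float64(0.3)), ('v1c', np.float64(0.4)), ('v1c', np.float64(0.3)), ('v1c', np.float64(0.7)), ('v1c', np.float64(1.2)), ('v1c', np.float64(0.7)), ('v1c', np.float64(0.4)), ('v50.0', np.float64(0.8)), ('v50.0', np.float64(-0.3)), ('v524.0', np.float64(-0.0)), ('v524.0', np.float64(-1.6)), ('v5c', np.float64(0.9)), ('v5c', np.float64(0.2)), ('v5c', np.float64(-0.1)), ('v5bc', np.float64(-2.3)), ('v5bc', np.float64(-2.2)), ('v5bc', np.float64(-0.5)), ('v30.0', np.float64(1.0)), ('v30.0', np.float64(1.1)), ('v324.0', np.float64(1.1)), ('v324.0', np.float64(0.3)), ('v3c', np.float64(0.0)), ('v3c', np.float64(0.0)), ('v3c', np.float64(0.1)), ('w10.0', np.float64(2.5)), ('w10.0', np.float64(0.5)), ('w124.0', np.float64(-0.4)), ('w124.0', np.float64(0.2)), ('w1c', np.float64(-0.4)), ('w1c', np.float64(-0.4)), ('w1c', np.float64(-0.1)), ('w1c', np.float64(4.0)), ('w1c', np.float64(5.7))]
[[ 0.5303 -0.0734  0.1249]
 [ 0.5541 -0.0767  0.1233]
 [ 0.6048 -0.0836  0.12  ]
 [ 0.6355 -0.1311  0.12  ]]
0.166 [[ -6.6 166.   20.7]
 [  7.8 166.   20.7]]
0.168 [[ -6.7 168.   19.9]
 [  7.9 168.   19.8]]
v5 [[ -0.23  -9.4 ]
 [  0.06 -18.85]]
v1 [[ -2.3   -8.97]
 [ -1.46 -18.2 ]]
```

```bash
sed -i -e 's#\[.01,.01,1.5\]#[.5,1.5,.5]#' -e 's#rail(v,\[0,24,75#rail(v,[0,24,50,75#' fit3.py; python3 fit3.py
python3 - <<'E'
from crop import *
crop('w1','c1w.png',(340,170,400,260),7)
E
```

```text
[ 0.6259 -0.1751 -0.2123 -6.2416  1.0968 -0.0444  3.2843  0.0496] 13.916222439028607
sd [6.0000e-04 6.0000e-04 3.3000e-03 4.8350e-01 1.3603e+00]
[('v10.0', np.float64(0.7)), ('v10.0', np.float64(-0.1)), ('v124.0', np.float64(-1.3)), ('v124.0', np.float64(-0.6)), ('v1c', np.float64(-0.3)), ('v1c', np.float64(-0.5)), ('v1c', np.float64(-0.8)), ('v1c', np.float64(-0.2)), ('v1c', np.float64(0.4)), ('v1c', np.float64(-0.1)), ('v1c', np.float64(-0.4)), ('v50.0', np.float64(1.1)), ('v50.0', np.float64(0.1)), ('v524.0', np.float64(-0.8)), ('v524.0', np.float64(-2.4)), ('v5c', np.float64(1.1)), ('v5c', np.float64(0.7)), ('v5c', np.float64(0.5)), ('v5bc', np.float64(-1.7)), ('v5bc', np.float64(-1.6)), ('v5bc', np.float64(0.3)), ('v30.0', np.float64(1.1)), ('v30.0', np.float64(0.9)), ('v324.0', np.float64(0.6)), ('v324.0', np.float64(0.3)), ('v3c', np.float64(0.2)), ('v3c', np.float64(0.3)), ('v3c', np.float64(0.6)), ('w10.0', np.float64(2.1)), ('w10.0', np.float64(0.2)), ('w124.0', np.float64(-0.5)), ('w124.0', np.float64(0.2)), ('w1c', np.float64(-0.0)), ('w1c', np.float64(0.3)), ('w1c', np.float64(0.5)), ('w1c', np.float64(0.9)), ('w1c', np.float64(2.7))]
[[ 0.53   -0.0739  0.1211]
 [ 0.5539 -0.077   0.1207]
 [ 0.5798 -0.0804  0.1204]
 [ 0.6047 -0.0836  0.12  ]
 [ 0.6353 -0.1311  0.12  ]]
```

View pics/c1w.png

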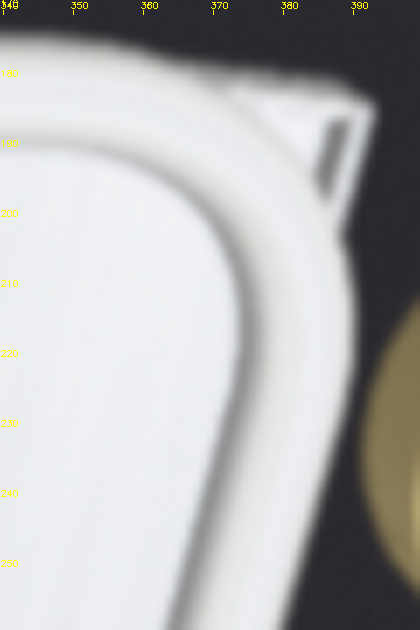

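```bash
sed -i -e 's#(636,350),(613,450)#(620.5,357),(598,443)#' fit3.py; python3 fit3.py
```

```text
[ 0.6258 -0.1757 -0.2112 -5.6485  4.4739  0.0138  0.1841 -0.06  ] 11.33527034017724
sd [6.0000e-04 6.0000e-04 3.6000e-03 4.5680e-01 1.1777e+00]
[('v10.0', np.float64(0.5)), ('v10.0', np.float64(-0.1)), ('v124.0', np.float64(-1.3)), ('v124.0', np.float64(-0.3)), ('v1c', np.float64(0.2)), ('v1c', np.float64(0.3)), ('v1c', np.float64(0.3)), ('v1c', np.float64(1.0)), ('v1c', np.float64(1.6)), ('v1c', np.float64(1.0)), ('v1c', np.float64(0.7)), ('v50.0', np.float64(0.7)), ('v50.0', np.float64(-0.1)), ('v524.0', np.float64(-0.3)), ('v524.0', np.float64(-1.5)), ('v5c', np.float64(1.3)), ('v5c', np.float64(0.6)), ('v5c', np.float64(0.4)), ('v5bc', np.float64(-1.8)), ('v5bc', np.float64(-1.8)), ('v5bc', np.float64(-0.0)), ('v30.0', np.float64(0.8)), ('v30.0', np.float64(1.0)), ('v324.0', np.float64(0.8)), ('v324.0', np.float64(0.2)), ('v3c', np.float64(0.0)), ('v3c', np.float64(0.0)), ('v3c', np.float64(0.2)), ('w10.0', np.float64(2.0)), ('w10.0', np.float64(0.3)), ('w124.0', np.float64(-0.9)), ('w124.0', np.float64(0.1)), ('w1c', np.float64(-0.4)), ('w1c', np.float64(-0.4)), ('w1c', np.float64(-0.0)), ('w1c', np.float64(-0.9)), ('w1c', np.float64(-0.5))]
[[ 0.53   -0.074   0.1245]
 [ 0.5539 -0.0773  0.123 ]
 [ 0.5797 -0.0808  0.1215]
 [ 0.6045 -0.0842  0.12  ]
 [ 0.6353 -0.1317  0.12  ]]
```

Run:
```python
from fit import *
v=pickle.load(open('stand.pkl','rb'))
for n,t in(('side4',(221.6,192.75)),('scene4',(226.3,177.3))):
    c=pickle.load(open(n+'.pkl','rb'))
    print(n,proj(c,rail(v,[0]))-t, 'per mm z',proj(c,rail(v,[0])+[0,0,.001])-proj(c,rail(v,[0])))
    P=rail(v,[0]);J=np.array([(proj(c,P+np.eye(3)[i]*.001)-proj(c,P))[0] for i in range(3)]);print(J.round(2))
def tostand(P):
    d=P[:,:2]-v[:2];c_,s_=np.cos(v[2]),np.sin(v[2]);return np.c_[c_*d[:,0]+s_*d[:,1],-s_*d[:,0]+c_*d[:,1]]*1000
for n,box,sc,pts in(('v5',(215,105),12,[(360,143),(360,262)]),('v1',(285,180),12,[(250,180),(250,280)])):
    c=pickle.load(open(n+'.pkl','rb'));p=np.array(pts)/sc+np.array(box)-.5
    print(n,tostand(onplane(c,p,.1315)).round(2))
```

```text
side4 [[-0.14899849 -0.11111528]] per mm z [[-0.03812526 -0.21428592]]
[[ 0.12 -0.39]
 [-0.44 -0.09]
 [-0.04 -0.21]]
scene4 [[ 0.64543321 -0.12778956]] per mm z [[-0.01333793 -0.35871321]]
[[ 0.29 -0.13]
 [-0.28 -0.12]
 [-0.01 -0.36]]
v5 [[ -0.02  -9.34]
 [  0.28 -18.79]]
v1 [[ -2.09  -8.9 ]
 [ -1.24 -18.14]]
```

```bash
python3 -m inch '[{"x":0,"y":0,"z":0,"twist":-0.035},{"x":-24.6,"y":0,"z":26.8,"twist":0},{"x":-24.6,"y":0,"z":26.8,"twist":0},{"x":-24.6,"y":0,"z":26.8,"twist":0},{"x":-24.6,"y":0,"z":26.8,"twist":0},{"x":-24.6,"y":0,"z":26.8,"twist":0},{"x":-24.6,"y":0,"z":26.8,"twist":0},{"x":0,"y":0,"z":0,"twist":0},{"x":0,"y":0,"z":0,"twist":0},{"x":0,"y":0,"z":0,"twist":0}]'; python3 -m inch '[{"x":0,"y":20,"z":0,"twist":0},{"x":0,"y":25,"z":0,"twist":0},{"x":0,"y":25,"z":0,"twist":0},{"x":0,"y":25,"z":0,"twist":0},{"x":0,"y":18,"z":0,"twist":0},{"x":0,"y":10.5,"z":0,"twist":0},{"x":0,"y":0,"z":0,"twist":0},{"x":0,"y":0,"z":0,"twist":0},{"x":0,"y":0,"z":0,"twist":0}]';python3 snap.py p1
python3 - <<'E'
from h import *
import pickle
for n in('side','scene'):
    c=grab(n);pickle.dump(c,open(n+'p1.pkl','wb'))
from crop import *
crop('sidep1','ps.png',(170,140,270,220),8);crop('scenep1','pc.png',(190,130,290,210),8)
v=pickle.load(open('stand.pkl','rb'))
from fit import rail
s=c['state'];M=R.from_rotvec(s['orientation']).as_matrix()
h=s['tool_pos']+M@[0,.202,0];tip=rail(v,[0])[0];print('hole',h.round(4),'tip',tip.round(4),'tool delta',(1000*M.T@(tip-h)).round(1),'yaw',np.arctan2(M[1,0],M[0,0]).round(4),s['force'].round(2))
for n in('sidep1','scenep1'): print(n,proj(pickle.load(open(n+'.pkl','rb')),h).round(1))
E
```

```text
t: 10.35
tool_pos: [0.496, -0.0701, 0.4501]
orientation: [-1.569, 0.106, -0.108]
force: [-0.1, -0.4, -1.7]
opening: 0.0138
t: 11.25
tool_pos: [0.4963, -0.0704, 0.3277]
orientation: [-1.569, 0.106, -0.109]
force: [0.7, -0.2, -1.3]
opening: 0.0138
[ 0.4963 -0.0704  0.3277] [-1.5685  0.1061 -0.1095] 0.003
hole [ 0.4966 -0.0704  0.1255] tip [ 0.53   -0.074   0.1245] tool delta [33.6  1.1  1. ] yaw -0.1371 [ 0.24 -0.17 -2.23]
sidep1 [[215.5 205.5]]
scenep1 [[216.  180.7]]
```

View pics/p1.png

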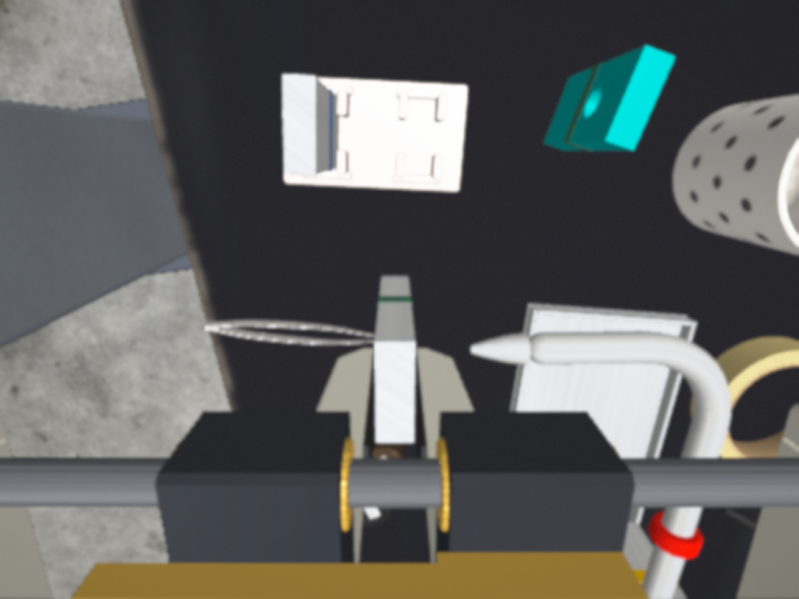

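View pics/ps.png

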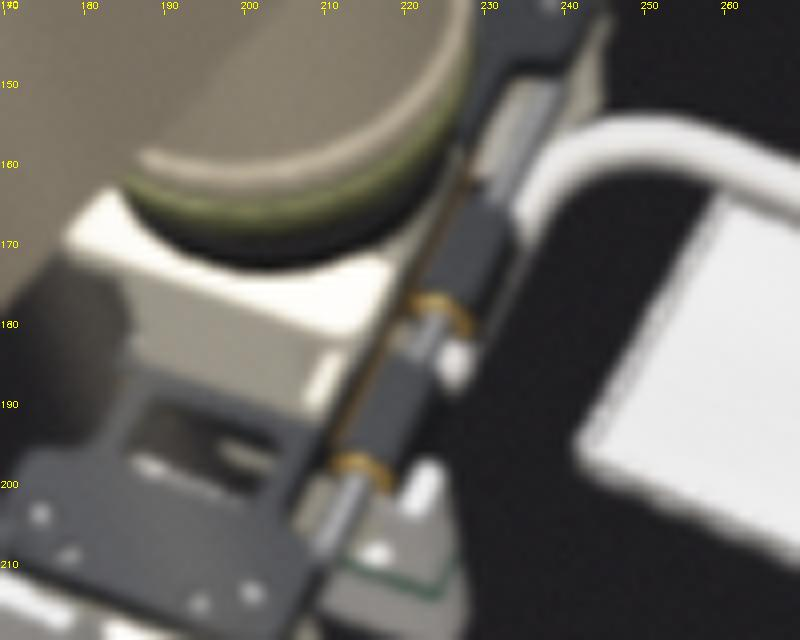

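View pics/pc.png

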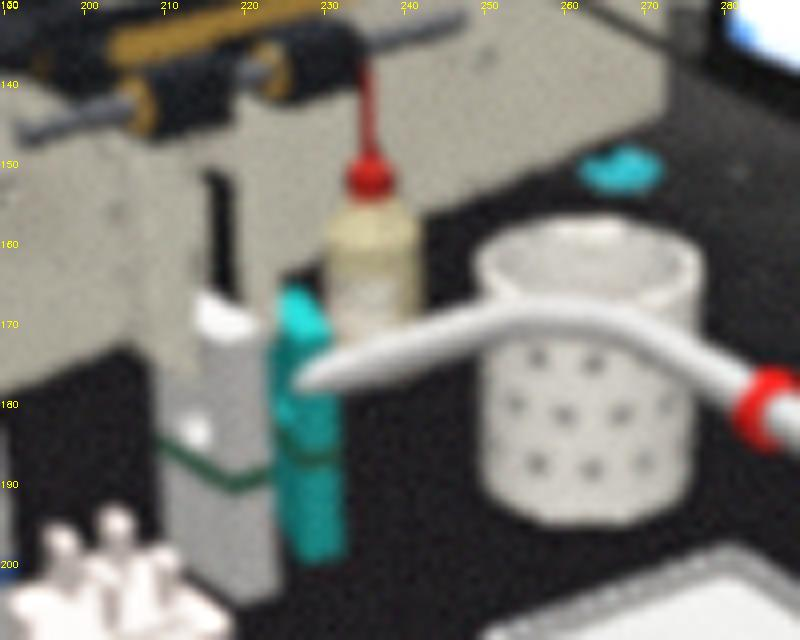

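```bash
python3 -m inch '[{"x":5,"y":1.1,"z":1,"twist":0},{"x":5,"y":0,"z":0,"twist":0},{"x":5,"y":0,"z":0,"twist":0},{"x":5,"y":0,"z":0,"twist":0},{"x":3,"y":0,"z":0,"twist":0},{"x":0,"y":0,"z":0,"twist":0},{"x":0,"y":0,"z":0,"twist":0}]';python3 snap.py p2
python3 - <<'E'
from h import *
import pickle
for n in('side','scene'):
    c=grab(n);pickle.dump(c,open(n+'p2.pkl','wb'))
from crop import *
crop('p2','pw.png',(220,160,350,260),6);crop('scenep2','pc.png',(200,150,260,200),12)
v=pickle.load(open('stand.pkl','rb'))
from fit import rail
s=c['state'];M=R.from_rotvec(s['orientation']).as_matrix()
h=s['tool_pos']+M@[0,.202,0];tip=rail(v,[0])[0];print('tool delta',(1000*M.T@(tip-h)).round(1),'yaw',np.arctan2(M[1,0],M[0,0]).round(4),s['force'].round(2))
E
```

```text
t: 12.1
tool_pos: [0.5186, -0.0723, 0.325]
orientation: [-1.568, 0.108, -0.107]
force: [0.1, -0.3, -1.4]
opening: 0.0139
[ 0.5186 -0.0723  0.325 ] [-1.5681  0.1079 -0.1072] 0.006
tool delta [11.7 -1.4 -0.2] yaw -0.137 [ 0.36 -0.28 -1.15]
```

View pics/pw.png

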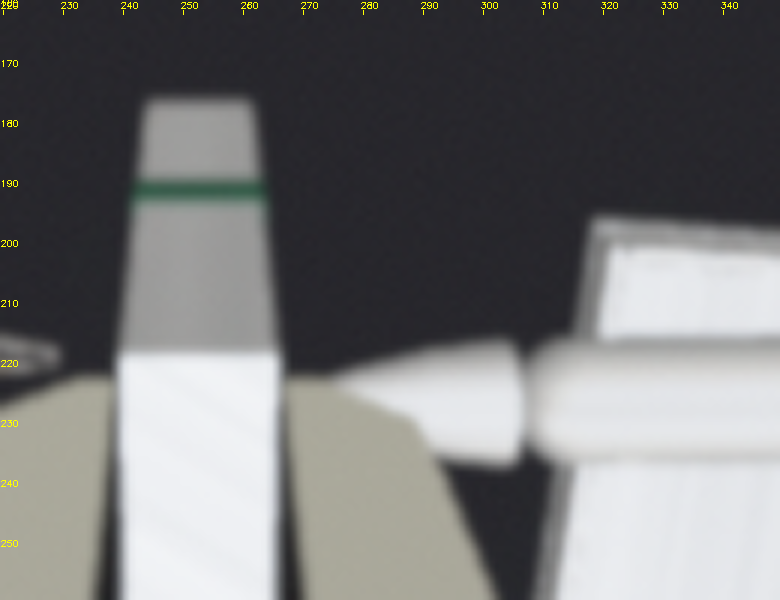

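View pics/pc.png

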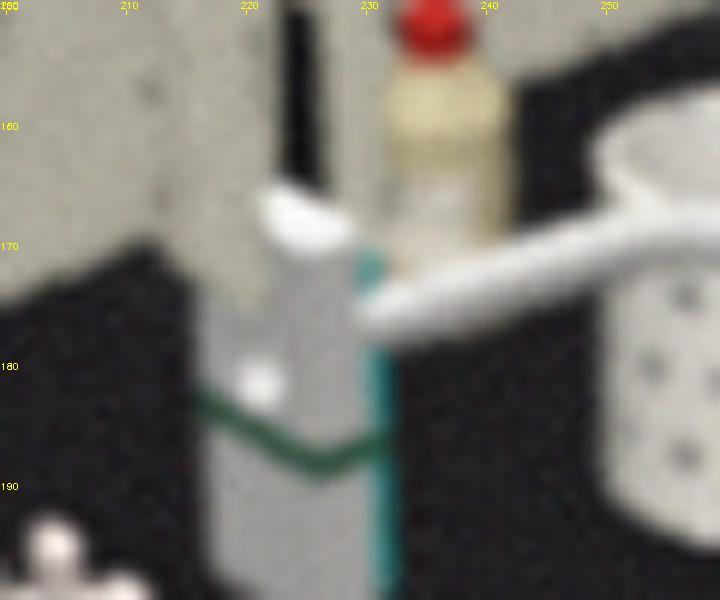

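```bash
cat > st.py <<'E'
from fit import *
v=pickle.load(open('stand.pkl','rb'))
s=robot.read_state();M=R.from_rotvec(s['orientation']).as_matrix()
import sys
hy=float(sys.argv[1]) if len(sys.argv)>1 else .202
h=s['tool_pos']+M@[0,hy,0]
G=np.arange(-40,260,.5);P=rail(v,np.maximum(G,0));g=G<0
d0=(rail(v,[10.])-rail(v,[0.]))[0];d0/=np.linalg.norm(d0);P[g]=P[0]*0+rail(v,[0.])[0]+d0*(G[g]/1000)[:,None]
j=np.argmin(((P-h)[:,:2]**2).sum(1));t=P[min(j+1,len(G)-1)]-P[j-1];
d=h[:2]-v[:2];c,sn=np.cos(v[2]),np.sin(v[2])
print('stand xy',(1000*(c*d[0]+sn*d[1])).round(1),(1000*(-sn*d[0]+c*d[1])).round(1),'z',(h[2]*1000).round(1),'| s',G[j],'rail-hole in tool',(1000*M.T@(P[j]-h)).round(1),'yaw err (rail-tool)',(np.arctan2(t[1],t[0])-np.arctan2(M[1,0],M[0,0])).round(3))
f=s['force'];print('F tool',(M.T@f).round(2),'torque tool',(M.T@s['wrist_torque']).round(3),'q6',s['q'][5].round(2),'t',round(s['t'],2))
E
python3 -m inch '[{"x":1,"y":-1,"z":0,"twist":0},{"x":2,"y":0,"z":0,"twist":0},{"x":2,"y":0,"z":0,"twist":0},{"x":2,"y":0,"z":0,"twist":0},{"x":0,"y":0,"z":0,"twist":0},{"x":0,"y":0,"z":0,"twist":0}]';python3 st.py;python3 -m inch '[{"x":2,"y":0,"z":0,"twist":0},{"x":2,"y":0,"z":0,"twist":0},{"x":2,"y":0,"z":0,"twist":0},{"x":0,"y":0,"z":0,"twist":0},{"x":0,"y":0,"z":0,"twist":0}]';python3 st.py
```

```text
t: 12.85
tool_pos: [0.5256, -0.0732, 0.3261]
orientation: [-1.568, 0.108, -0.107]
force: [-0.2, -0.7, -1.9]
opening: 0.014
stand xy -119.5 79.2 z 124.1 | s -4.5 rail-hole in tool [ 0.  -0.7 -0.2] yaw err (rail-tool) 0.001
F tool [-0.12  1.91 -0.7 ] torque tool [-0.007 -0.005 -0.037] q6 -0.1 t 12.85
t: 13.35
tool_pos: [0.5315, -0.074, 0.3261]
orientation: [-1.568, 0.108, -0.107]
force: [0.3, -0.4, -1.4]
opening: 0.0141
stand xy -113.6 79.7 z 124.1 | s 1.5 rail-hole in tool [ 0.  -0.3 -0.2] yaw err (rail-tool) 0.001
F tool [ 0.36  1.41 -0.35] torque tool [-0.015  0.034 -0.073] q6 -0.1 t 13.35
```

```bash
python3 -m inch '[{"x":2,"y":0.1,"z":0,"twist":0},{"x":2,"y":0.1,"z":0,"twist":0},{"x":2,"y":0.1,"z":0,"twist":0},{"x":0,"y":0,"z":0,"twist":0},{"x":0,"y":0,"z":0,"twist":0}]';python3 st.py
python3 - <<'E'
from h import *
import pickle
for n in('side','scene'):
    c=grab(n);pickle.dump(c,open(n+'p3.pkl','wb'))
from crop import *
crop('scenep3','pc.png',(200,150,260,200),12);crop('sidep3','ps.png',(190,150,250,220),8)
E
```

```text
t: 13.85
tool_pos: [0.5375, -0.0748, 0.3258]
orientation: [-1.568, 0.108, -0.107]
force: [-0.0, -0.2, -1.8]
opening: 0.014
stand xy -107.6 80.1 z 123.8 | s 7.5 rail-hole in tool [ 0.1 -0.2 -0.2] yaw err (rail-tool) 0.001
F tool [-0.01  1.77 -0.21] torque tool [-0.037  0.026 -0.082] q6 -0.1 t 13.85
```

View pics/pc.png

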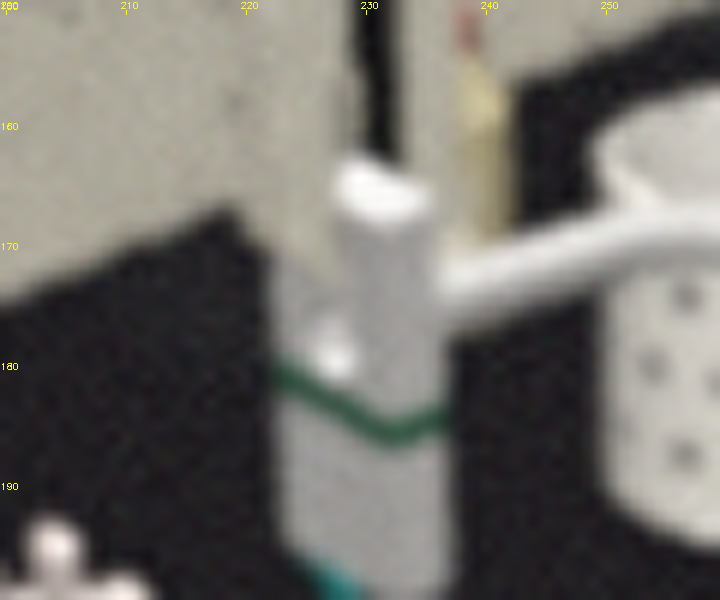

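View pics/ps.png

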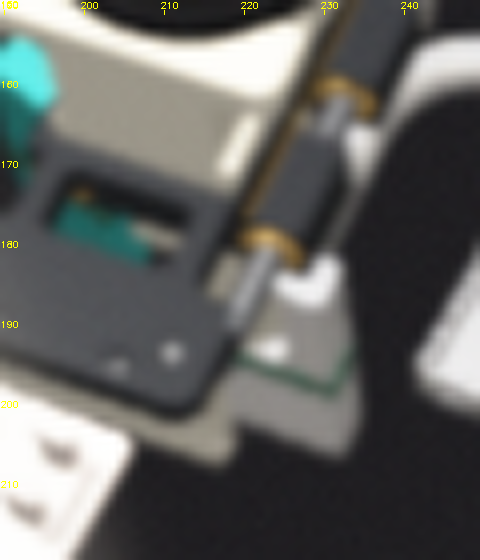

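```bash
python3 -m inch '[{"x":2,"y":0.1,"z":0,"twist":0},{"x":2,"y":0.1,"z":0,"twist":0},{"x":2,"y":0.1,"z":0,"twist":0},{"x":0,"y":0,"z":0,"twist":0}]' - 5;python3 st.py;python3 -m inch '[{"x":2,"y":0.1,"z":0,"twist":0},{"x":2,"y":0.1,"z":0,"twist":0},{"x":0,"y":0,"z":0,"twist":0}]';python3 st.py;python3 -m inch '[{"x":2,"y":0.1,"z":0,"twist":0},{"x":2,"y":0.1,"z":0,"twist":0},{"x":0,"y":0,"z":0,"twist":0}]';python3 st.py
```

```text
t: 14.35
tool_pos: [0.5436, -0.0757, 0.3255]
orientation: [-1.568, 0.108, -0.108]
force: [0.3, -0.1, -2.2]
opening: 0.0138
stand xy -101.3 80.5 z 123.5 | s 13.5 rail-hole in tool [-0.2 -0.1 -0.2] yaw err (rail-tool) 0.001
F tool [ 0.34  2.16 -0.08] torque tool [-0.007 -0.005 -0.043] q6 -0.09 t 14.35
t: 14.65
tool_pos: [0.5475, -0.0762, 0.3253]
orientation: [-1.568, 0.107, -0.108]
force: [0.2, -0.1, -1.6]
opening: 0.014
stand xy -97.4 80.8 z 123.3 | s 17.5 rail-hole in tool [-0.1 -0.1 -0.2] yaw err (rail-tool) 0.001
F tool [ 0.2   1.59 -0.04] torque tool [ 0.005 -0.01  -0.061] q6 -0.09 t 14.65
t: 14.95
tool_pos: [0.5515, -0.0768, 0.3252]
orientation: [-1.568, 0.108, -0.108]
force: [-0.6, -0.4, -1.6]
opening: 0.0141
stand xy -93.4 81.1 z 123.2 | s 21.5 rail-hole in tool [-0.1 -0.  -0.1] yaw err (rail-tool) 0.001
F tool [-0.57  1.62 -0.44] torque tool [-0.06   0.034 -0.1  ] q6 -0.09 t 14.95
```

```bash
python3 -m inch '[{"x":1.5,"y":0.1,"z":0,"twist":0},{"x":1.5,"y":0.1,"z":0,"twist":0},{"x":0,"y":0,"z":0,"twist":0}]' ;python3 st.py;python3 -m inch '[{"x":1.5,"y":0.1,"z":0,"twist":0},{"x":1.5,"y":0.1,"z":0,"twist":0},{"x":0,"y":0,"z":0,"twist":0}]';python3 st.py;python3 -m inch '[{"x":1.5,"y":0.1,"z":0,"twist":0},{"x":1.5,"y":0.1,"z":0,"twist":0},{"x":0,"y":0,"z":0,"twist":0}]';python3 st.py
```

```text
t: 15.25
tool_pos: [0.5544, -0.0772, 0.3249]
orientation: [-1.568, 0.108, -0.108]
force: [-0.4, 0.3, -2.1]
opening: 0.0145
stand xy -90.5 81.3 z 122.9 | s 24.5 rail-hole in tool [-0.  -0.1 -0.1] yaw err (rail-tool) 0.001
F tool [-0.4   2.05  0.29] torque tool [ 0.039 -0.036 -0.065] q6 -0.09 t 15.25
t: 15.55
tool_pos: [0.5574, -0.0776, 0.3248]
orientation: [-1.568, 0.108, -0.108]
force: [-0.4, 0.4, -1.5]
opening: 0.014
stand xy -87.5 81.6 z 122.8 | s 27.5 rail-hole in tool [-0.1 -0.1 -0.1] yaw err (rail-tool) 0.001
F tool [-0.41  1.54  0.4 ] torque tool [-0.067  0.002 -0.07 ] q6 -0.09 t 15.55
t: 15.85
tool_pos: [0.5604, -0.078, 0.3246]
orientation: [-1.568, 0.107, -0.108]
force: [-0.3, 0.2, -1.3]
opening: 0.0142
stand xy -84.4 81.9 z 122.6 | s 30.5 rail-hole in tool [-0.1 -0.1 -0.2] yaw err (rail-tool) 0.001
F tool [-0.32  1.33  0.19] torque tool [ 0.011  0.021 -0.085] q6 -0.09 t 15.85
```

```bash
for i in 1; do python3 -m inch '[{"x":2,"y":0.12,"z":0,"twist":0},{"x":2,"y":0.12,"z":0,"twist":0},{"x":2,"y":0.12,"z":0,"twist":0},{"x":0,"y":0,"z":0,"twist":0}]' >/dev/null;python3 st.py;python3 -m inch '[{"x":2,"y":0.12,"z":0,"twist":0},{"x":2,"y":0.12,"z":0,"twist":0},{"x":2,"y":0.12,"z":0,"twist":0},{"x":0,"y":0,"z":0,"twist":0}]'>/dev/null;python3 st.py;done
```

```text
stand xy -78.3 82.4 z 122.3 | s 37.0 rail-hole in tool [ 0.2  0.1 -0.3] yaw err (rail-tool) 0.001
F tool [-0.07  0.38  1.25] torque tool [ 0.173  0.033 -0.16 ] q6 -0.09 t 16.25
stand xy -72.3 82.8 z 122.0 | s 42.5 rail-hole in tool [-0.2  0.1 -0.2] yaw err (rail-tool) 0.001
F tool [-0.02 -1.02  1.86] torque tool [ 0.291  0.049 -0.122] q6 -0.09 t 16.65
```

```bash
python3 -m inch '[{"x":2,"y":0.12,"z":0,"twist":0},{"x":2,"y":0.12,"z":0,"twist":0},{"x":2,"y":0.12,"z":0,"twist":0},{"x":0,"y":0,"z":0,"twist":0}]' >/dev/null;python3 st.py;python3 -m inch '[{"x":2,"y":0.12,"z":0,"twist":0},{"x":2,"y":0.12,"z":0,"twist":0},{"x":2,"y":0.12,"z":0,"twist":0},{"x":0,"y":0,"z":0,"twist":0}]'>/dev/null;python3 st.py
```

```text
stand xy -66.3 83.1 z 121.7 | s 49.0 rail-hole in tool [ 0.2  0.1 -0.1] yaw err (rail-tool) 0.001
F tool [-1.7  -2.85  2.24] torque tool [0.23  0.004 0.16 ] q6 -0.09 t 17.05
stand xy -60.2 83.5 z 121.4 | s 55.0 rail-hole in tool [ 0.2  0.2 -0.1] yaw err (rail-tool) 0.001
F tool [-2.42 -4.51  0.85] torque tool [ 0.212 -0.033  0.299] q6 -0.09 t 17.45
```

```bash
python3 -m inch '[{"x":-0.5,"y":-0.6,"z":0.1,"twist":0},{"x":0,"y":0,"z":0,"twist":0}]' >/dev/null;python3 st.py
```

```text
stand xy -60.8 83.5 z 121.6 | s 54.0 rail-hole in tool [-0.2  0.4 -0. ] yaw err (rail-tool) 0.001
F tool [ 2.29 -0.4   0.72] torque tool [ 0.04   0.008 -0.312] q6 -0.09 t 17.65
```

```bash
python3 -m inch '[{"x":0.2,"y":-0.3,"z":0,"twist":0},{"x":0,"y":0,"z":0,"twist":0}]' >/dev/null;python3 st.py;  python3 -m inch '[{"x":1,"y":0,"z":0,"twist":0},{"x":0,"y":0,"z":0,"twist":0}]' >/dev/null;python3 st.py
```

```text
stand xy -61.1 83.5 z 121.7 | s 54.0 rail-hole in tool [ 0.1  0.4 -0.1] yaw err (rail-tool) 0.001
F tool [ 0.92  0.24 -0.32] torque tool [ 0.008  0.001 -0.241] q6 -0.09 t 17.85
stand xy -60.3 83.6 z 121.7 | s 54.5 rail-hole in tool [-0.2  0.5 -0.2] yaw err (rail-tool) 0.001
F tool [-0.32  0.37 -0.34] torque tool [-0.024 -0.049  0.023] q6 -0.09 t 18.05
```

```bash
python3 -m inch '[{"x":1.5,"y":0.03,"z":-0.1,"twist":0},{"x":1.5,"y":0.05,"z":0,"twist":0},{"x":0,"y":0,"z":0,"twist":0}]' >/dev/null;python3 st.py
```

```text
stand xy -56.9 83.8 z 121.8 | s 58.0 rail-hole in tool [-0.1  0.7 -0.1] yaw err (rail-tool) 0.001
F tool [0.08 1.04 0.88] torque tool [-0.04  -0.026 -0.062] q6 -0.09 t 18.35
```

```bash
python3 -m inch '[{"x":1.5,"y":0.05,"z":0,"twist":0},{"x":1.5,"y":0.05,"z":0,"twist":0},{"x":0,"y":0,"z":0,"twist":0}]' >/dev/null;python3 st.py
```

```text
stand xy -53.9 84.1 z 121.8 | s 61.0 rail-hole in tool [-0.2  0.9 -0.1] yaw err (rail-tool) 0.001
F tool [-1.07  1.23  0.49] torque tool [ 0.024  0.015 -0.059] q6 -0.09 t 18.65
```

```bash
python3 -m inch '[{"x":1.5,"y":0.08,"z":0,"twist":0},{"x":1.5,"y":0.08,"z":0,"twist":0},{"x":0,"y":0,"z":0,"twist":0}]' >/dev/null;python3 st.py
```

```text
stand xy -50.9 84.3 z 121.7 | s 64.0 rail-hole in tool [-0.2  1.  -0.1] yaw err (rail-tool) 0.001
F tool [-0.1   1.19 -1.02] torque tool [-0.032 -0.002 -0.091] q6 -0.09 t 18.95
```

```bash
python3 -m inch '[{"x":1.5,"y":0.08,"z":0,"twist":0},{"x":1.5,"y":0.08,"z":0,"twist":0},{"x":0,"y":0,"z":0,"twist":0}]' >/dev/null;python3 st.py; python3 snap.py b1
```

```text
stand xy -47.9 84.5 z 121.5 | s 67.0 rail-hole in tool [-0.2  1.  -0.1] yaw err (rail-tool) 0.001
F tool [ 0.4   0.96 -0.52] torque tool [ 0.001 -0.059 -0.062] q6 -0.09 t 19.25
[ 0.5967 -0.083   0.3235] [-1.5681  0.1075 -0.1077] 0.002
```

View pics/b1.png

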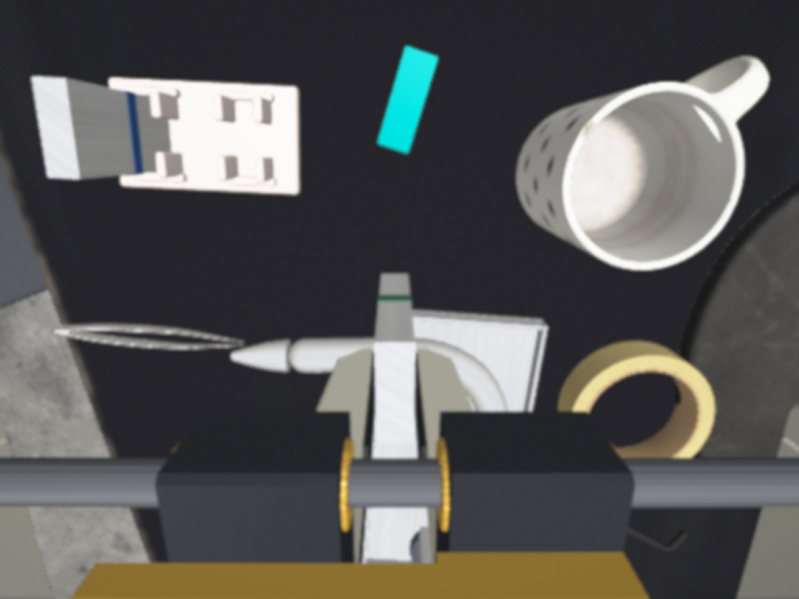

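```bash
cat > plan.py <<'E'
import sys
from fit import *
v=pickle.load(open('stand.pkl','rb'))
def pose(s):
    a,b,m=rail(v,[s-7.])[0],rail(v,[s+7.])[0],rail(v,[s])[0]
    p=(a+b)/4+m/2; d=b-a; return p*1000,np.arctan2(d[1],d[0])
def tgt():
    st=robot.read_state();M=R.from_rotvec(st['orientation']).as_matrix();h=(st['tool_pos']+M@[0,.202,0])*1000;yaw=np.arctan2(M[1,0],M[0,0])
    S=np.arange(20,250,.1);P=np.array([pose(s)[0] for s in S]);j=np.argmin(((P-h)[:,:2]**2).sum(1))
    p,y=pose(S[j]);dd=p-h
    c,sn=np.cos(yaw),np.sin(yaw)
    c0,s0=np.cos(v[2]),np.sin(v[2]);d=h[:2]/1000-v[:2]
    print('stand xyz %.1f %.1f %.1f'%(1000*(c0*d[0]+s0*d[1]),1000*(-s0*d[0]+c0*d[1]),h[2]),'s=%.1f'%S[j],'path-hole tool: x %.1f y %.1f z %.1f'%(c*dd[0]+sn*dd[1],-dd[2],-sn*dd[0]+c*dd[1]),'twist needed %.3f'%(-(y-yaw)))
    print('F tool',(M.T@st['force']).round(2),'tq',(M.T@st['wrist_torque']).round(3),'grip',round(st['opening']*1000,1),'q6',st['q'][5].round(2),'t',round(st['t'],2))
    return S[j]
s=tgt()
if len(sys.argv)>1:
    ds=float(sys.argv[1]);n=int(sys.argv[2])
    for i in range(n):
        p0,y0=pose(s);p1,y1=pose(s+ds);d=p1-p0;c,sn=np.cos(y0),np.sin(y0)
        print('  s%.1f x %.2f y %.2f z %.2f twist %.3f'%(s+ds,c*d[0]+sn*d[1],-d[2],-sn*d[0]+c*d[1],-(y1-y0)));s+=ds
E
python3 plan.py 2 8
```

```text
stand xyz -47.9 84.5 121.5 s=67.1 path-hole tool: x 0.0 y 1.0 z -0.1 twist needed -0.001
F tool [ 0.72  0.62 -0.22] tq [-0.028  0.031 -0.132] grip 14.0 q6 -0.09 t 19.3
  s69.1 x 2.00 y 0.10 z -0.02 twist 0.007
  s71.1 x 2.00 y 0.09 z -0.05 twist 0.018
  s73.1 x 2.00 y 0.09 z -0.04 twist 0.025
  s75.1 x 1.99 y 0.09 z -0.02 twist 0.032
  s77.1 x 1.99 y 0.03 z -0.07 twist 0.040
  s79.1 x 1.99 y 0.03 z -0.07 twist 0.047
  s81.1 x 1.98 y 0.03 z -0.05 twist 0.054
  s83.1 x 1.98 y 0.01 z -0.04 twist 0.054
```

```bash
python3 -m inch '[{"x":2,"y":0.1,"z":-0.02,"twist":0.007},{"x":2,"y":0.1,"z":-0.05,"twist":0.018},{"x":0,"y":0,"z":0,"twist":0}]' >/dev/null;python3 plan.py
```

```text
stand xyz -43.7 84.7 121.3 s=71.3 path-hole tool: x 0.0 y 1.1 z -0.1 twist needed 0.000
F tool [ 0.41  1.06 -0.01] tq [ 0.01   0.052 -0.062] grip 14.2 q6 -0.06 t 19.6
```

```bash
python3 -m inch '[{"x":1,"y":0.05,"z":-0.02,"twist":0.013},{"x":1,"y":0.05,"z":-0.02,"twist":0.013},{"x":0,"y":0,"z":0,"twist":0}]' >/dev/null;python3 plan.py
```

```text
stand xyz -41.9 84.8 121.2 s=73.1 path-hole tool: x 0.0 y 1.1 z -0.1 twist needed -0.002
F tool [-0.07  1.61  0.24] tq [-0.02  -0.022 -0.085] grip 13.9 q6 -0.03 t 19.9
```

```bash
python3 -m inch '[{"x":2,"y":0.1,"z":-0.02,"twist":0.032},{"x":2,"y":0.05,"z":-0.07,"twist":0.04},{"x":0,"y":0,"z":0,"twist":0}]' >/dev/null;python3 plan.py
```

```text
stand xyz -37.8 84.7 121.2 s=77.2 path-hole tool: x -0.0 y 1.1 z -0.1 twist needed 0.000
F tool [-0.18  0.1   1.06] tq [ 0.05   0.043 -0.172] grip 14.0 q6 0.04 t 20.2
```

```bash
python3 -m inch '[{"x":2,"y":0.03,"z":-0.07,"twist":0.047},{"x":2,"y":0.03,"z":-0.05,"twist":0.054},{"x":0,"y":0,"z":0,"twist":0}]' >/dev/null;python3 plan.py 2 4
```

```text
stand xyz -33.9 84.3 121.1 s=81.1 path-hole tool: x -0.0 y 1.1 z -0.1 twist needed -0.001
F tool [ 1.21  0.09 -0.2 ] tq [ 0.047 -0.001 -0.119] grip 13.8 q6 0.14 t 20.5
  s83.1 x 1.98 y 0.01 z -0.04 twist 0.054
  s85.1 x 1.98 y -0.00 z -0.05 twist 0.050
  s87.1 x 1.98 y -0.00 z -0.05 twist 0.050
  s89.1 x 1.98 y -0.00 z -0.05 twist 0.050
```

```bash
python3 -m inch '[{"x":2,"y":-0.05,"z":-0.05,"twist":0.054},{"x":2,"y":-0.05,"z":-0.05,"twist":0.05},{"x":0,"y":0,"z":0,"twist":0}]' >/dev/null;python3 plan.py
```

```text
stand xyz -30.0 83.6 121.1 s=85.1 path-hole tool: x -0.0 y 1.1 z -0.2 twist needed -0.000
F tool [0.78 0.46 1.4 ] tq [ 0.143  0.021 -0.15 ] grip 14.1 q6 0.24 t 20.8
```

```bash
python3 -m inch '[{"x":2,"y":0,"z":-0.05,"twist":0.05},{"x":2,"y":0,"z":-0.05,"twist":0.05},{"x":0,"y":0,"z":0,"twist":0}]' >/dev/null;python3 plan.py
```

```text
stand xyz -26.2 82.4 121.1 s=89.1 path-hole tool: x 0.0 y 1.1 z -0.2 twist needed 0.001
F tool [0.63 1.78 0.6 ] tq [ 0.245  0.033 -0.134] grip 14.4 q6 0.34 t 21.1
```

```bash
python3 -m inch '[{"x":2,"y":0,"z":0.1,"twist":0.05},{"x":2,"y":0,"z":0.05,"twist":0.05},{"x":0,"y":0,"z":0,"twist":0}]' >/dev/null;python3 plan.py
```

```text
stand xyz -22.5 81.0 121.0 s=93.1 path-hole tool: x 0.0 y 1.0 z -0.3 twist needed 0.001
F tool [0.58 1.19 1.71] tq [ 0.219 -0.002 -0.137] grip 14.0 q6 0.43 t 21.4
```

```bash
python3 -m inch '[{"x":2,"y":0,"z":0,"twist":0.05},{"x":2,"y":0,"z":0,"twist":0.05},{"x":0,"y":0,"z":0,"twist":0}]' >/dev/null;python3 plan.py
```

```text
stand xyz -18.9 79.1 121.1 s=97.1 path-hole tool: x -0.0 y 1.1 z -0.4 twist needed 0.001
F tool [-0.02  1.05  1.21] tq [ 0.233  0.    -0.108] grip 13.9 q6 0.53 t 21.7
```

```bash
python3 -m inch '[{"x":2,"y":0,"z":0.1,"twist":0.05},{"x":2,"y":0,"z":0.1,"twist":0.05},{"x":0,"y":0,"z":0,"twist":0}]' >/dev/null;python3 plan.py
```

```text
stand xyz -15.5 77.0 121.1 s=101.1 path-hole tool: x -0.0 y 1.1 z -0.6 twist needed 0.001
F tool [1.09 2.17 0.76] tq [ 0.092  0.02  -0.087] grip 13.8 q6 0.63 t 22.0
```

```bash
python3 -m inch '[{"x":2,"y":0,"z":0.05,"twist":0.05},{"x":2,"y":0,"z":0,"twist":0.05},{"x":0,"y":0,"z":0,"twist":0}]' >/dev/null;python3 plan.py
```

```text
stand xyz -12.4 74.5 121.1 s=105.1 path-hole tool: x 0.0 y 1.1 z -0.7 twist needed 0.001
F tool [0.44 1.39 0.72] tq [ 0.135  0.    -0.136] grip 13.9 q6 0.72 t 22.3
```

```bash
python3 -m inch '[{"x":2,"y":0,"z":0,"twist":0.05},{"x":2,"y":0,"z":0,"twist":0.05},{"x":0,"y":0,"z":0,"twist":0}]' >/dev/null;python3 plan.py
```

```text
stand xyz -9.7 71.6 121.0 s=109.0 path-hole tool: x 0.0 y 1.0 z -0.6 twist needed -0.001
F tool [-0.04  1.68  0.21] tq [0.003 0.017 0.013] grip 14.0 q6 0.82 t 22.6
```

```bash
python3 -m inch '[{"x":2,"y":0,"z":0,"twist":0.05},{"x":2,"y":0,"z":0,"twist":0.05},{"x":0,"y":0,"z":0,"twist":0}]' >/dev/null;python3 plan.py 2 4
```

```text
stand xyz -7.2 68.6 121.0 s=112.9 path-hole tool: x -0.0 y 1.0 z -0.7 twist needed -0.004
F tool [0.26 0.24 0.38] tq [ 0.042 -0.017  0.005] grip 14.1 q6 0.92 t 22.9
  s114.9 x 1.98 y -0.00 z -0.05 twist 0.050
  s116.9 x 1.98 y -0.00 z -0.05 twist 0.050
  s118.9 x 1.98 y -0.00 z -0.05 twist 0.050
  s120.9 x 1.98 y -0.00 z -0.05 twist 0.050
```

```bash
python3 -m inch '[{"x":2,"y":-0.05,"z":-0.05,"twist":0.05},{"x":2,"y":0,"z":-0.05,"twist":0.05},{"x":0,"y":0,"z":0,"twist":0}]' >/dev/null;python3 plan.py
```

```text
stand xyz -5.0 65.3 121.0 s=116.8 path-hole tool: x -0.0 y 1.0 z -0.7 twist needed -0.006
F tool [-0.26  1.11 -0.02] tq [-0.005 -0.046  0.007] grip 13.9 q6 1.01 t 23.2
```

```bash
python3 -m inch '[{"x":2,"y":0,"z":-0.05,"twist":0.05},{"x":2,"y":0,"z":-0.05,"twist":0.05},{"x":0,"y":0,"z":0,"twist":0}]' >/dev/null;python3 plan.py
```

```text
stand xyz -3.2 61.7 121.1 s=120.8 path-hole tool: x 0.0 y 1.1 z -0.7 twist needed -0.006
F tool [-0.18  1.56  0.21] tq [0.028 0.062 0.004] grip 13.9 q6 1.1 t 23.5
```

```bash
python3 -m inch '[{"x":2,"y":0,"z":-0.05,"twist":0.05},{"x":2,"y":0,"z":-0.05,"twist":0.05},{"x":0,"y":0,"z":0,"twist":0}]' >/dev/null;python3 plan.py
```

```text
stand xyz -1.8 58.0 121.1 s=124.7 path-hole tool: x 0.0 y 1.1 z -0.7 twist needed -0.009
F tool [ 1.08  1.71 -0.91] tq [-0.08  -0.039 -0.045] grip 14.4 q6 1.2 t 23.8
```

```bash
python3 -m inch '[{"x":2,"y":0,"z":-0.05,"twist":0.05},{"x":2,"y":0,"z":-0.05,"twist":0.05},{"x":0,"y":0,"z":0,"twist":0}]' >/dev/null;python3 plan.py 2 8
```

```text
stand xyz -0.7 54.2 121.1 s=128.6 path-hole tool: x -0.0 y 1.1 z -0.7 twist needed -0.011
F tool [-0.49  1.36 -0.74] tq [-0.038 -0.017  0.027] grip 14.1 q6 1.29 t 24.1
  s130.6 x 1.98 y -0.00 z -0.05 twist 0.050
  s132.6 x 1.99 y -0.00 z -0.04 twist 0.047
  s134.6 x 1.99 y -0.00 z -0.02 twist 0.040
  s136.6 x 1.99 y -0.00 z -0.02 twist 0.033
  s138.6 x 1.99 y -0.00 z -0.02 twist 0.026
  s140.6 x 2.00 y -0.00 z -0.00 twist 0.019
  s142.6 x 2.00 y -0.00 z 0.01 twist 0.012
  s144.6 x 2.00 y -0.00 z 0.01 twist 0.004
```

```bash
python3 -m inch '[{"x":2,"y":0,"z":-0.1,"twist":0.045},{"x":2,"y":0,"z":-0.1,"twist":0.042},{"x":0,"y":0,"z":0,"twist":0}]' >/dev/null;python3 plan.py
```

```text
stand xyz -0.1 50.3 121.1 s=132.6 path-hole tool: x 0.0 y 1.1 z -0.6 twist needed -0.001
F tool [ 0.45  1.98 -0.96] tq [-0.013  0.057  0.056] grip 14.3 q6 1.37 t 24.4
```

```bash
python3 -m inch '[{"x":2,"y":0,"z":-0.05,"twist":0.04},{"x":2,"y":0,"z":-0.05,"twist":0.033},{"x":0,"y":0,"z":0,"twist":0}]' >/dev/null;python3 plan.py
```

```text
stand xyz 0.3 46.1 121.1 s=136.7 path-hole tool: x -0.0 y 1.1 z -0.5 twist needed -0.001
F tool [-0.04  1.45  0.44] tq [-0.057 -0.025  0.037] grip 13.7 q6 1.44 t 24.7
```

```bash
python3 -m inch '[{"x":2,"y":0,"z":0,"twist":0.026},{"x":2,"y":0,"z":0,"twist":0.019},{"x":0,"y":0,"z":0,"twist":0}]' >/dev/null;python3 plan.py
```

```text
stand xyz 0.5 42.0 121.2 s=140.9 path-hole tool: x 0.0 y 1.2 z -0.6 twist needed -0.003
F tool [ 0.78  1.37 -0.27] tq [ 0.01  -0.006  0.053] grip 13.9 q6 1.48 t 25.0
```

```bash
python3 -m inch '[{"x":2,"y":0,"z":0,"twist":0.012},{"x":2,"y":0,"z":0,"twist":0.005},{"x":0,"y":0,"z":0,"twist":0}]' >/dev/null;python3 plan.py
```

```text
stand xyz 0.5 37.9 121.1 s=144.9 path-hole tool: x -0.0 y 1.1 z -0.5 twist needed -0.005
F tool [-0.16  1.71 -0.19] tq [-0.023  0.004  0.092] grip 13.9 q6 1.49 t 25.3
```

```bash
python3 -m inch '[{"x":2,"y":0,"z":0,"twist":0},{"x":2,"y":0,"z":0,"twist":0},{"x":2,"y":0,"z":0,"twist":0},{"x":2,"y":0,"z":0,"twist":0},{"x":0,"y":0,"z":0,"twist":0}]' >/dev/null;python3 plan.py
```

```text
stand xyz 0.5 29.9 121.1 s=152.9 path-hole tool: x -0.0 y 1.1 z -0.5 twist needed -0.005
F tool [-0.44  1.09 -0.33] tq [-0.074 -0.035 -0.006] grip 14.2 q6 1.48 t 25.8
```

```bash
python3 -m inch '[{"x":2,"y":0,"z":0,"twist":0},{"x":2,"y":0,"z":0,"twist":0},{"x":2,"y":0,"z":0,"twist":0},{"x":2,"y":0,"z":0,"twist":0},{"x":0,"y":0,"z":0,"twist":0}]' >/dev/null;python3 plan.py
```

```text
stand xyz 0.5 21.9 121.1 s=160.9 path-hole tool: x -0.0 y 1.1 z -0.5 twist needed -0.005
F tool [ 0.49  1.87 -0.57] tq [-0.008  0.037  0.077] grip 14.2 q6 1.47 t 26.3
```

```bash
python3 -m inch '[{"x":2,"y":0,"z":0,"twist":0},{"x":2,"y":0,"z":0,"twist":0},{"x":2,"y":0,"z":0,"twist":0},{"x":2,"y":0,"z":0,"twist":0},{"x":0,"y":0,"z":0,"twist":0}]' >/dev/null;python3 plan.py; python3 snap.py e1
python3 - <<'E'
from h import *
import pickle
for n in('side','scene'):
    c=grab(n);pickle.dump(c,open(n+'e1.pkl','wb'))
from crop import *
crop('sidee1','es.png',(230,120,330,200),8);crop('scenee1','ec.png',(240,140,320,210),8)
E
```

```text
stand xyz 0.4 13.9 121.1 s=168.9 path-hole tool: x -0.0 y 1.1 z -0.4 twist needed -0.005
F tool [-0.54  2.47  0.39] tq [ 0.033 -0.038  0.051] grip 14.3 q6 1.46 t 26.8
[ 0.6292 -0.1622  0.3231] [-1.099   1.3668 -1.3669] 0.005
```

View pics/es.png

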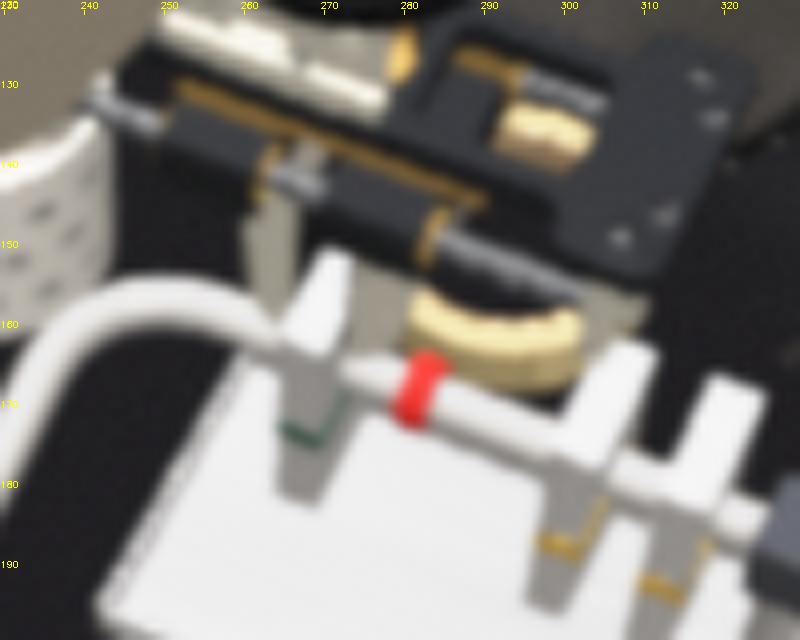

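View pics/ec.png

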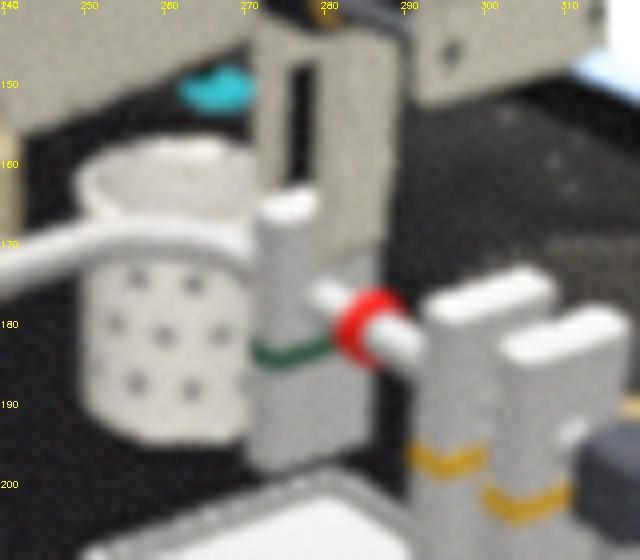

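View pics/e1.png

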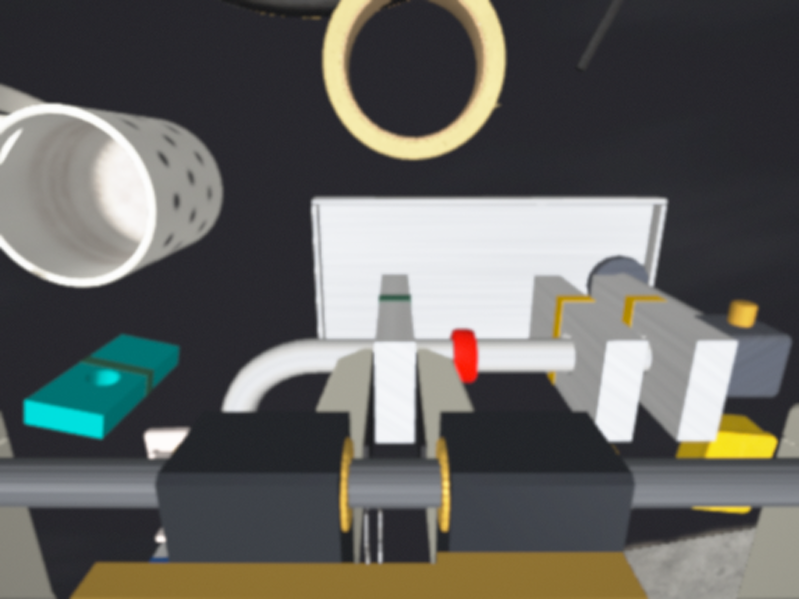

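Run:
```python
from crop import *
crop('e1','er.png',(240,200,340,260),8)
c=pickle.load(open('e1.pkl','rb'));s=c['state'];M=R.from_rotvec(s['orientation']).as_matrix()
for u,w in((290.3,222),(290.3,229)):
    for z in(.1315,.125,.120): print(u,w,z,(1000*M.T@(onplane(c,[(u,w)],z)[0]-s['tool_pos'])).round(1))
```

```text
290.3 222 0.1315 [ 22.9 191.6   8.1]
290.3 222 0.125 [ 23.8 198.1   5.3]
290.3 222 0.12 [ 24.4 203.1   3.2]
290.3 229 0.1315 [ 23.1 191.6   3.4]
290.3 229 0.125 [ 23.9 198.1   0.4]
290.3 229 0.12 [ 24.6 203.1  -1.9]
```

View pics/er.png

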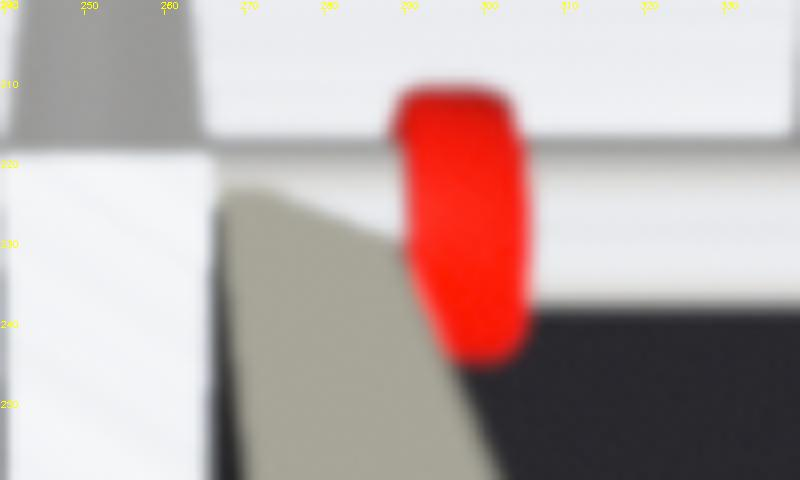

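```bash
python3 -m inch '[{"x":2,"y":0,"z":0,"twist":0},{"x":2,"y":0,"z":0,"twist":0},{"x":2,"y":0,"z":0,"twist":0},{"x":2,"y":0,"z":0,"twist":0},{"x":2,"y":0,"z":0,"twist":0},{"x":2,"y":0,"z":0,"twist":0},{"x":0,"y":0,"z":0,"twist":0},{"x":0,"y":0,"z":0,"twist":0}]' >/dev/null;python3 plan.py; python3 snap.py e2; python3 -c "
from crop import *
crop('e2','er.png',(240,200,340,260),8)"
```

```text
stand xyz 0.3 2.2 121.1 s=180.6 path-hole tool: x -0.0 y 1.1 z -0.3 twist needed -0.005
F tool [ 0.07  1.98 -0.75] tq [-0.033 -0.048  0.027] grip 13.6 q6 1.44 t 27.75
[ 0.6266 -0.1736  0.3231] [-1.099   1.3668 -1.3667] 0.003
```

View pics/er.png

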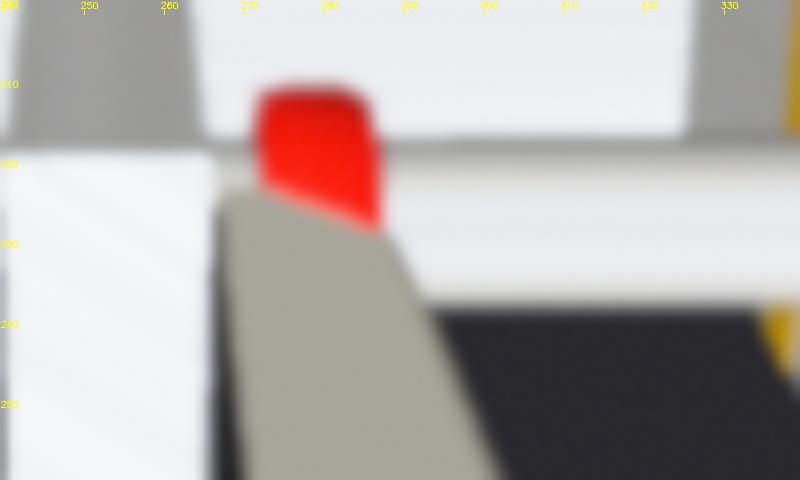

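```bash
python3 -m inch '[{"x":0.5,"y":0,"z":0,"twist":0},{"x":0.5,"y":0,"z":0,"twist":0},{"x":0.5,"y":0,"z":0,"twist":0},{"x":0.5,"y":0,"z":0,"twist":0},{"x":0,"y":0,"z":0,"twist":0}]' >/dev/null;python3 plan.py; python3 -m inch '[{"x":0.4,"y":0,"z":0,"twist":0},{"x":0,"y":0,"z":0,"twist":0}]' >/dev/null;python3 plan.py
```

```text
stand xyz 0.3 0.2 121.1 s=182.7 path-hole tool: x 0.0 y 1.1 z -0.3 twist needed -0.005
F tool [0.91 1.82 0.83] tq [-0.026  0.005  0.103] grip 14.4 q6 1.43 t 28.3
stand xyz 0.3 -0.2 121.1 s=183.0 path-hole tool: x -0.0 y 1.1 z -0.3 twist needed -0.005
F tool [0.43 1.54 0.36] tq [-0.025 -0.03   0.035] grip 13.9 q6 1.43 t 28.5
```

```bash
python3 -m inch '[{"x":0.4,"y":0,"z":0,"twist":0},{"x":0,"y":0,"z":0,"twist":0}]' >/dev/null;python3 plan.py
```

```text
stand xyz 0.3 -0.6 121.1 s=183.4 path-hole tool: x -0.0 y 1.1 z -0.3 twist needed -0.005
F tool [0.02 0.82 0.17] tq [-0.037 -0.013  0.061] grip 13.8 q6 1.43 t 28.7
```

```bash
python3 -m inch '[{"x":0.4,"y":0,"z":0,"twist":0},{"x":0,"y":0,"z":0,"twist":0}]' >/dev/null;python3 plan.py
```

```text
stand xyz 0.3 -1.0 121.1 s=183.8 path-hole tool: x -0.0 y 1.1 z -0.3 twist needed -0.005
F tool [-0.28  1.84 -0.19] tq [-0.023 -0.051  0.055] grip 13.9 q6 1.43 t 28.9
```

```bash
python3 -m inch '[{"x":0.3,"y":0,"z":0,"twist":0},{"x":0,"y":0,"z":0,"twist":0}]' >/dev/null;python3 plan.py
```

```text
stand xyz 0.3 -1.3 121.1 s=184.1 path-hole tool: x -0.0 y 1.1 z -0.3 twist needed -0.005
F tool [ 0.12  1.36 -0.51] tq [-0.053  0.028  0.057] grip 13.8 q6 1.43 t 29.1
```

```bash
python3 -m inch '[{"x":0.3,"y":0,"z":0,"twist":0},{"x":0,"y":0,"z":0,"twist":0}]' >/dev/null;python3 plan.py;python3 snap.py e3; python3 -c "
from crop import *
crop('e3','er.png',(240,200,340,260),8)"
```

```text
stand xyz 0.3 -1.6 121.1 s=184.4 path-hole tool: x -0.0 y 1.1 z -0.3 twist needed -0.005
F tool [ 0.38  0.98 -0.32] tq [-0.071  0.023  0.046] grip 13.9 q6 1.43 t 29.3
[ 0.6258 -0.1773  0.3231] [-1.0991  1.3667 -1.3667] 0.003
```

View pics/er.png

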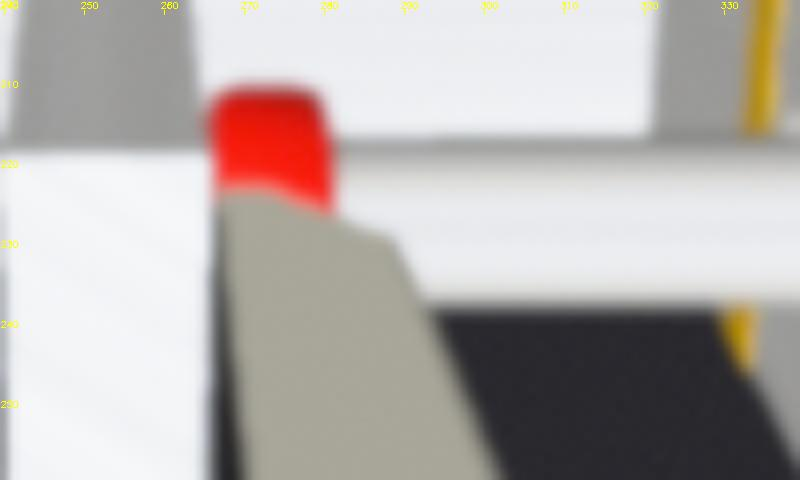

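```bash
python3 -m inch '[{"x":0.3,"y":0,"z":0,"twist":0},{"x":0,"y":0,"z":0,"twist":0}]' >/dev/null;python3 plan.py|tail -1;python3 -m inch '[{"x":0.2,"y":0,"z":0,"twist":0},{"x":0,"y":0,"z":0,"twist":0}]' >/dev/null;python3 plan.py
```

```text
F tool [ 0.55  0.86 -0.44] tq [0.026 0.014 0.076] grip 14.3 q6 1.43 t 29.55
stand xyz 0.3 -2.1 121.1 s=184.9 path-hole tool: x 0.0 y 1.1 z -0.3 twist needed -0.005
F tool [-1.4   1.79 -0.21] tq [-0.045  0.02   0.056] grip 14.2 q6 1.43 t 29.75
```

```bash
python3 -m inch '[{"x":0.2,"y":0,"z":0,"twist":0},{"x":0,"y":0,"z":0,"twist":0}]' >/dev/null;python3 plan.py
```

```text
stand xyz 0.3 -2.3 121.2 s=185.1 path-hole tool: x 0.0 y 1.2 z -0.3 twist needed -0.005
F tool [0.56 0.97 0.57] tq [ 0.015 -0.049  0.024] grip 14.1 q6 1.43 t 29.95
```

```bash
python3 -m inch '[{"x":0.2,"y":0,"z":0,"twist":0},{"x":0,"y":0,"z":0,"twist":0}]' >/dev/null;python3 plan.py
```

```text
stand xyz 0.3 -2.5 121.1 s=185.3 path-hole tool: x -0.0 y 1.1 z -0.3 twist needed -0.005
F tool [-0.38  0.96 -0.28] tq [-0.043 -0.063  0.083] grip 14.2 q6 1.43 t 30.15
```

```bash
python3 -m inch '[{"x":0.25,"y":0,"z":0,"twist":0},{"x":0,"y":0,"z":0,"twist":0}]' >/dev/null;python3 plan.py
```

```text
stand xyz 0.3 -2.7 121.1 s=185.5 path-hole tool: x -0.0 y 1.1 z -0.3 twist needed -0.005
F tool [0.24 2.24 0.67] tq [-0.04  -0.021  0.006] grip 13.7 q6 1.43 t 30.35
```

```bash
python3 -m inch '[{"x":0.25,"y":0,"z":0,"twist":0},{"x":0,"y":0,"z":0,"twist":0}]' >/dev/null;python3 plan.py;python3 snap.py e4; python3 -c "
from crop import *
crop('e4','er.png',(240,200,340,260),8)"
```

```text
stand xyz 0.3 -3.0 121.1 s=185.8 path-hole tool: x 0.0 y 1.1 z -0.3 twist needed -0.005
F tool [-0.01  2.1  -0.59] tq [-0.024  0.009  0.073] grip 13.8 q6 1.43 t 30.55
[ 0.6255 -0.1787  0.3231] [-1.0991  1.3667 -1.3667] 0.001
```

View pics/er.png

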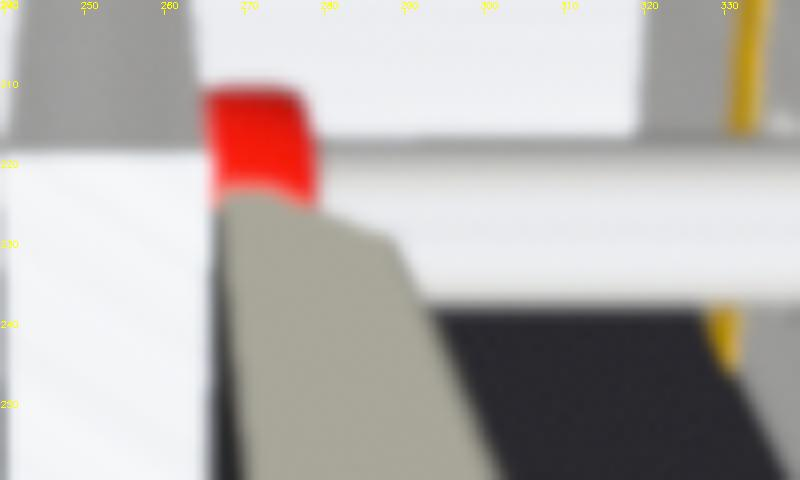

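```bash
python3 -m inch '[{"x":0.2,"y":0,"z":0,"twist":0},{"x":0,"y":0,"z":0,"twist":0}]' >/dev/null;python3 plan.py
```

```text
stand xyz 0.3 -3.1 121.1 s=185.9 path-hole tool: x -0.0 y 1.1 z -0.3 twist needed -0.005
F tool [-0.48  1.89  0.77] tq [ 0.019 -0.027  0.063] grip 13.9 q6 1.43 t 30.8
```

```bash
python3 -m inch '[{"x":0.2,"y":0,"z":0,"twist":0},{"x":0,"y":0,"z":0,"twist":0}]' >/dev/null;python3 plan.py
```

```text
stand xyz 0.3 -3.1 121.1 s=186.0 path-hole tool: x 0.0 y 1.1 z -0.3 twist needed -0.005
F tool [-0.52  1.88  0.37] tq [-0.056  0.014  0.317] grip 13.7 q6 1.43 t 31.0
```

```bash
python3 -m inch '[{"x":0.2,"y":0,"z":0,"twist":0},{"x":0,"y":0,"z":0,"twist":0}]' >/dev/null;python3 plan.py
```

```text
stand xyz 0.4 -3.2 121.2 s=186.0 path-hole tool: x -0.0 y 1.2 z -0.4 twist needed -0.005
F tool [-2.78  1.33 -0.94] tq [0.027 0.02  0.63 ] grip 13.9 q6 1.43 t 31.2
```

```bash
python3 -m inch '[{"x":-0.4,"y":0.2,"z":0,"twist":0},{"x":0,"y":0,"z":0,"twist":0}]' >/dev/null;python3 plan.py;python3 -m inch '[{"x":-0.1,"y":0.2,"z":0,"twist":0},{"x":0,"y":0,"z":0,"twist":0}]' >/dev/null;python3 plan.py
```

```text
stand xyz 0.4 -3.1 121.0 s=186.0 path-hole tool: x 0.0 y 1.0 z -0.4 twist needed -0.005
F tool [-1.56  1.83  0.5 ] tq [0.047 0.02  0.383] grip 13.8 q6 1.43 t 31.4
stand xyz 0.4 -3.1 120.8 s=186.0 path-hole tool: x 0.0 y 0.8 z -0.4 twist needed -0.005
F tool [-0.91  1.62  0.11] tq [-0.042  0.003  0.273] grip 13.7 q6 1.43 t 31.6
```

```bash
python3 -m inch '[{"x":0,"y":0.2,"z":0,"twist":0},{"x":0,"y":0,"z":0,"twist":0}]' >/dev/null;python3 plan.py
```

```text
stand xyz 0.3 -3.1 120.5 s=185.9 path-hole tool: x -0.0 y 0.5 z -0.3 twist needed -0.005
F tool [-1.55  0.74  0.71] tq [ 0.    -0.009  0.235] grip 13.7 q6 1.43 t 31.8
```

Still ~1 N on the ring; back off a touch more and lower until the rail carries the weight.

```bash
python3 -m inch '[{"x":-0.3,"y":0.2,"z":0,"twist":0},{"x":0,"y":0,"z":0,"twist":0}]' >/dev/null;python3 plan.py
```

```text
stand xyz 0.3 -3.0 120.3 s=185.8 path-hole tool: x -0.0 y 0.3 z -0.3 twist needed -0.005
F tool [-0.73  2.24 -0.88] tq [-0.09   0.006  0.076] grip 14.1 q6 1.43 t 32.0
```

```bash
python3 -m inch '[{"x":-0.1,"y":0.2,"z":0,"twist":0},{"x":0,"y":0,"z":0,"twist":0}]' >/dev/null;python3 plan.py
```

```text
stand xyz 0.3 -2.9 120.2 s=185.8 path-hole tool: x 0.0 y 0.2 z -0.3 twist needed -0.005
F tool [ 1.22 -0.03 -1.12] tq [-0.103  0.092 -0.096] grip 13.6 q6 1.43 t 32.2
```

```bash
python3 -m inch '[{"x":0,"y":0,"z":0,"twist":0},{"x":0,"y":0,"z":0,"twist":0}]' >/dev/null;python3 plan.py
```

```text
stand xyz 0.3 -2.8 120.2 s=185.6 path-hole tool: x -0.0 y 0.2 z -0.3 twist needed -0.005
F tool [ 1.42  0.76 -1.97] tq [-0.19  -0.04  -0.191] grip 13.8 q6 1.43 t 32.4
```

```bash
python3 -m inch '[{"x":0,"y":0,"z":-0.2,"twist":0},{"x":0,"y":0,"z":0,"twist":0}]' >/dev/null;python3 plan.py; python3 -m inch '[{"x":0.1,"y":0.2,"z":-0.1,"twist":0},{"x":0,"y":0,"z":0,"twist":0}]' >/dev/null;python3 plan.py
```

```text
stand xyz 0.2 -2.6 120.1 s=185.4 path-hole tool: x -0.0 y 0.1 z -0.2 twist needed -0.005
F tool [ 0.65  0.24 -0.35] tq [-0.1    0.055 -0.068] grip 14.1 q6 1.43 t 32.6
stand xyz 0.1 -2.6 120.1 s=185.5 path-hole tool: x 0.0 y 0.1 z -0.1 twist needed -0.005
F tool [-0.6  -0.16  0.35] tq [-0.055 -0.017  0.101] grip 14.0 q6 1.43 t 32.8
```

```bash
python3 -m inch '[{"x":0,"y":0,"z":0,"twist":0},{"x":0,"y":0,"z":0,"twist":0}]' - 3 >/dev/null;python3 plan.py; python3 -m inch '[{"x":0,"y":0,"z":0,"twist":0},{"x":0,"y":0,"z":0,"twist":0},{"x":0,"y":0,"z":0,"twist":0},{"x":0,"y":0,"z":0,"twist":0}]' -0.64 3;python3 plan.py; python3 snap.py r1
python3 - <<'E'
from h import *
import pickle
for n in('side','scene'):
    c=grab(n);pickle.dump(c,open(n+'r1.pkl','wb'))
from crop import *
crop('r1','er.png',(220,170,320,290),6);crop('scener1','ec.png',(250,140,320,210),8)
E
```

```text
stand xyz 0.1 -2.7 120.1 s=185.5 path-hole tool: x 0.0 y 0.1 z -0.1 twist needed -0.005
F tool [-1.27 -1.62 -0.12] tq [-0.012 -0.041  0.121] grip 14.2 q6 1.43 t 33.0
t: 33.4
tool_pos: [0.6253, -0.1784, 0.3219]
orientation: [-1.099, 1.367, -1.367]
force: [-0.1, 0.8, -0.5]
opening: 0.017
stand xyz 0.0 -2.7 119.9 s=185.6 path-hole tool: x 0.0 y -0.1 z -0.0 twist needed -0.005
F tool [-0.76  0.45 -0.26] tq [0.007 0.087 0.004] grip 17.0 q6 1.43 t 33.4
[ 0.6253 -0.1784  0.3219] [-1.0991  1.3667 -1.3666] 0.002
```

View pics/er.png

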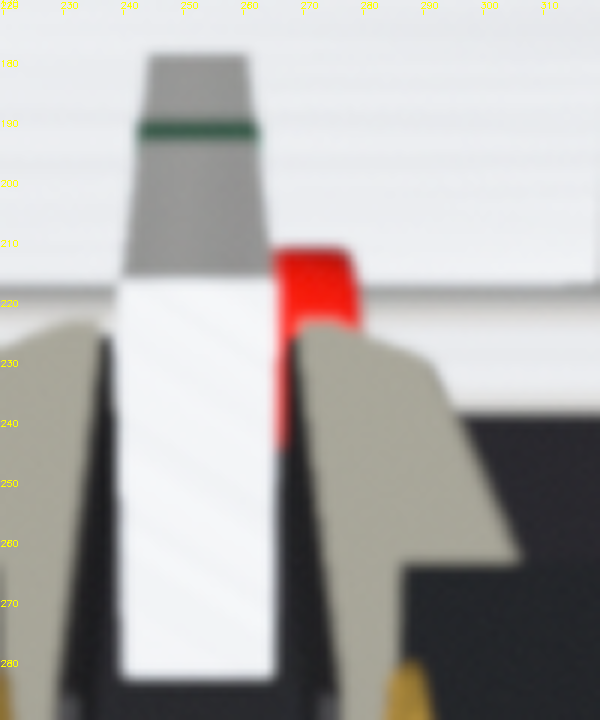

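View pics/ec.png

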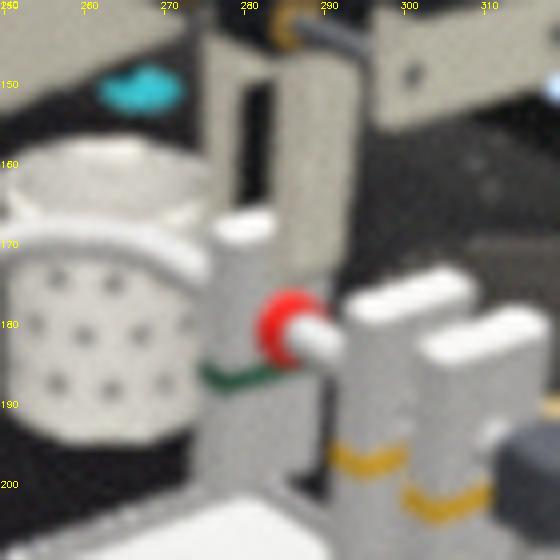

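```bash
python3 -m inch '[{"x":0,"y":0,"z":0,"twist":0},{"x":0,"y":0,"z":0,"twist":0},{"x":0,"y":0,"z":0,"twist":0}]' -0.4; python3 -m inch '[{"x":0,"y":-3,"z":0,"twist":0},{"x":0,"y":-6,"z":0,"twist":0},{"x":0,"y":-10,"z":0,"twist":0},{"x":0,"y":-15,"z":0,"twist":0},{"x":0,"y":-20,"z":0,"twist":0},{"x":0,"y":-20,"z":0,"twist":0},{"x":0,"y":-20,"z":0,"twist":0},{"x":0,"y":0,"z":-25,"twist":0},{"x":0,"y":0,"z":-25,"twist":0},{"x":0,"y":0,"z":0,"twist":0},{"x":0,"y":0,"z":0,"twist":0},{"x":0,"y":0,"z":0,"twist":0}]'; python3 snap.py z1
python3 - <<'E'
from h import *
import pickle
for n in('side','scene'):
    c=grab(n);pickle.dump(c,open(n+'z1.pkl','wb'))
from crop import *
crop('sidez1','es.png',(240,130,330,205),8);crop('scenez1','ec.png',(250,140,320,210),8)
E
```

```text
t: 33.85
tool_pos: [0.6253, -0.1784, 0.3219]
orientation: [-1.099, 1.367, -1.367]
force: [0.5, 0.0, 0.3]
opening: 0.0277
t: 35.05
tool_pos: [0.577, -0.1678, 0.417]
orientation: [-1.098, 1.365, -1.368]
force: [0.3, 0.1, 0.1]
opening: 0.0281
[ 0.577  -0.1678  0.417 ] [-1.0981  1.3652 -1.3678] 0.014
```

View pics/z1.png

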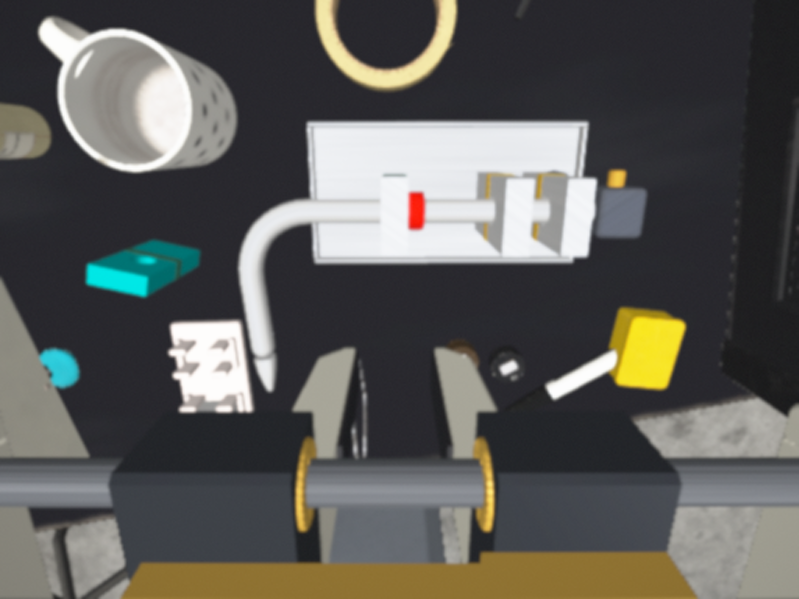

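View pics/es.png

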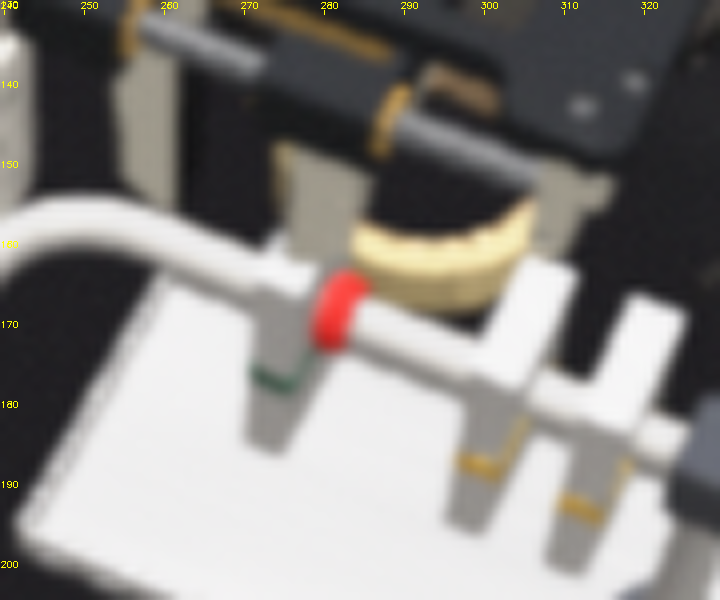

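View pics/ec.png

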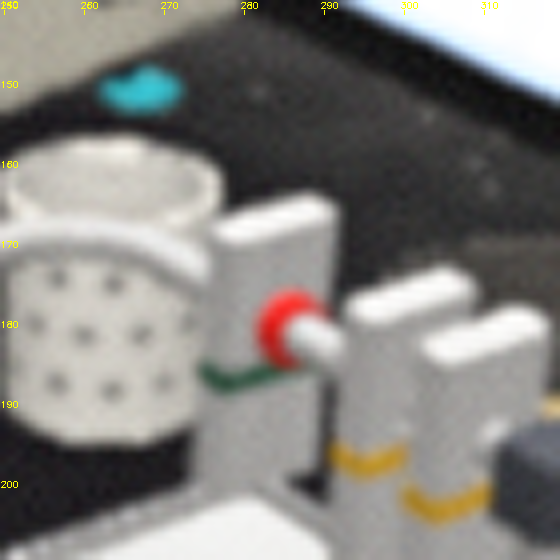

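Run:
```python
from crop import *
crop('z1','zr.png',(230,100,300,170),10)
```

```text
(no output)
```

View pics/zr.png

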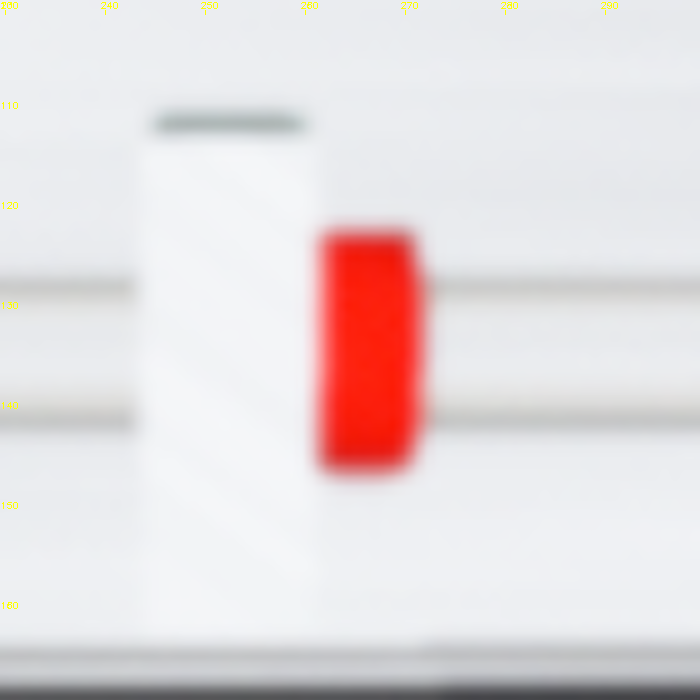

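Run:
```python
from h import *
import pickle
c=pickle.load(open('z1.pkl','rb'));v=pickle.load(open('stand.pkl','rb'))
def ts(P):
    d=P[:,:2]-v[:2];c_,s_=np.cos(v[2]),np.sin(v[2]);return (np.c_[c_*d[:,0]+s_*d[:,1],-s_*d[:,0]+c_*d[:,1]]*1000).round(1)
n=lambda p:np.array(p)/10+[230,100]-.5
print('ring at top z',ts(onplane(c,n([(320,350),(425,350)]),.1315)))
print('coupon top',ts(onplane(c,n([(140,200),(315,200),(140,500),(315,500)]),.153)))
b=pickle.load(open('sidez1.pkl','rb'));a=pickle.load(open('side4.pkl','rb'))
# blank and hung motion: image difference around them
for nm,(x0,y0,x1,y1) in {'hung':(293,155,320,200),'blank':(155,200,190,240),'ring':(276,160,288,175)}.items():
    A=a['color'][y0:y1,x0:x1].astype(np.float32).mean(2);B=b['color'][y0:y1,x0:x1].astype(np.float32).mean(2)
    print(nm,cv2.phaseCorrelate(A,B))
def red(c):
    im=c['color'].astype(int);m=(im[...,0]>130)&(im[...,1]<90)&(im[...,2]<90);m[:,:240]=0;m[:,300:]=0;m[:140]=0;m[200:]=0
    y,x=np.nonzero(m);return x.mean(),y.mean(),len(x)
print(red(a),red(b))
for k in('scene4','scenez1'): print(k,red(pickle.load(open(k+'.pkl','rb'))))
```

```text
ring at top z [[  1.6 -10.3]
 [  1.5 -19.5]]
coupon top [[16.   4.6]
 [16.  -9.3]
 [-7.9  5. ]
 [-8.  -9.3]]
hung ((0.570291775319733, 0.4208881902298103), 0.9142097041440108)
blank ((-0.06448901199495438, -0.020604485605527856), 0.9915788518057929)
ring ((0.3749465182726084, 0.17083780962233153), 0.3660715527004666)
(np.float64(281.86206896551727), np.float64(168.17241379310346), 29) (np.float64(281.46666666666664), np.float64(169.1), 30)
scene4 (np.float64(285.09090909090907), np.float64(179.72727272727272), 33)
scenez1 (np.float64(284.5), np.float64(180.78571428571428), 28)
```

Run:
```python
from plant import robot
s=robot.read_state();print(s['t'],s['force'],abs(s['dq']).max());print(robot.close_job())
```

```text
35.2 [0.42469653 0.3432065  0.124867  ] 0.007641907925082562
the job is handed in; nothing more can be done
None
```

The green-striped coupon now hangs free on the back leg next to the red ring, and I handed the job in at t = 35.2 s. I gripped it at 8 N to lift it, 5 N along the rail and 3 N at release. I threaded it onto the nose, slid it round the bend by force feedback, felt the ring at about 2.8 N, backed off about 0.5 mm and let go.

**Last checks, gripper clear of everything:**
- **Gap to the ring:** the wrist picture gives about 1.0 mm, with the hole centre about 8 mm from the ring face. The touch point suggested about 0.5 mm. Both are inside the 3 mm limit, but the coupon may not quite be touching the ring.
- **Ring:** its image moved by less than about 1 px before and after in the two fixed cameras, roughly 1–2 mm. The contact force stayed well below the 7 N at which it slips.
- **Blank and hung coupons:** the blank showed no shift. The hung coupons showed about 0.6 px, roughly 1–2 mm, probably picture noise.
- **Highest rail force:** about 6 N, estimated from the wrist sensor on the front leg at s ≈ 55 mm, where I had lowered it slightly too far. I raised it at once; elsewhere it was mostly 1–2 N.

**One disagreement:** the held coupon's hole read about 1 mm above where my camera fit put the rail along the second half of the slide. I steered by force there rather than by the fit.

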